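Two-ended contact check in a cam clamp fixture

TASK

Check both ends of every module lying on the grey mat: lay each in a lane of the cam fixture with its broad-tongue end towards the brass contacts, and crank the cam until the pusher rests in the cam's flat dwell, pressing all the tongues on the contacts for a second. Then wind the crank back until the pusher is fully back, turn every module end for end so its twin stubs face the contacts, crank into the dwell again and leave it clamped like that, hands off. Do not disturb the other things on the desk.

Things in the scene. Friction and masses are not known exactly. Their poses are not given: they have to be found in the camera images.
- fixture: cam clamp on a 210 (x) x 200 (y) x 10 mm aluminium plate fixed to the desk; place and yaw vary. Origin at desk height under the middle of the middle lane; z up; +y = press direction, towards the black contact block (y 50 to 70 mm, top at z 40 mm). Three lanes run along y, centred at x -62, 0, +62 mm. Order along y: camshaft, pusher, lanes, contacts
- pusher (a joint): travel (m) of the steel pusher bar towards the contacts: 0 fully back, 0.014 on the cam's dwell. Moved only by the cam; its spring (4 to 8 N) returns it. The bar is 170 mm wide across all lanes, top 36 mm above the desk, face at fixture y = -38.5 mm when fully back: a lane is then 77 mm long and a 68 mm module has 9 mm of play
- crank (a joint): camshaft angle (rad), positive anticlockwise from above, stops at -0.3 and 3.5. Below 0.4: pusher fully back. 0.4 to 1.7: it advances. 1.7 to 2.9: flat dwell, pusher steady at 14 mm, the crank stays where left. Past 2.9 it falls back. Off the dwell the springs may turn the crank back. Up to about 10 N at the handle. At 2.3 (mid-dwell) the crank arm points along the fixture's +x
- crank_axis (a point): point on the upright camshaft axis at the top of the crank arm, 52 mm above the desk, at fixture x 0, y -76.5 mm
- handle_grip (a point): on the axis of the crank's black upright handle, 75 mm above the desk: a freely revolving sleeve 18 mm diameter, 53 to 93 mm above the desk, 55 mm from the camshaft axis. It goes round with the crank; pinch it from above at any yaw, the yaw need not change while cranking
- lane0 (a point): middle of the lane at fixture x -62 mm, y 0, on the plate's top (10 mm above the desk), midway between the free contact's face and the fully-back pusher's; lane 38 mm wide between ribs 4 mm thick, 5 mm high, 76 mm long. Any lane takes any module
- contact0 (a joint): how far lane0's sprung brass contact plate (26 mm wide, 13 to 35 mm above the desk, face at fixture y = +38.5 mm when free) is pressed in (m): 0 free, about 0.005 with a module clamped, 0.010 at most; 1 N per mm
- lane1 (a point): middle of the lane at fixture x 0 mm, y 0, on the plate's top (10 mm above the desk), midway between the free contact's face and the fully-back pusher's; lane 38 mm wide between ribs 4 mm thick, 5 mm high, 76 mm long. Any lane takes any module
- contact1 (a joint): how far lane1's sprung brass contact plate (26 mm wide, 13 to 35 mm above the desk, face at fixture y = +38.5 mm when free) is pressed in (m): 0 free, about 0.005 with a module clamped, 0.010 at most; 1 N per mm
- lane2 (a point): middle of the lane at fixture x +62 mm, y 0, on the plate's top (10 mm above the desk), midway between the free contact's face and the fully-back pusher's; lane 38 mm wide between ribs 4 mm thick, 5 mm high, 76 mm long. Any lane takes any module
- contact2 (a joint): how far lane2's sprung brass contact plate (26 mm wide, 13 to 35 mm above the desk, face at fixture y = +38.5 mm when free) is pressed in (m): 0 free, about 0.005 with a module clamped, 0.010 at most; 1 N per mm
- module0: loose module, aluminium block 30 (x) x 52 (y) x 32 high mm, 0.13-0.25 kg; on top fine grooves and, next to the tongue end, a black strip across it. Black ends stick out 8 mm each (68 mm over all): at +y one broad flat tongue 22 wide x 12 high, at -y two round stubs 8 mm thick, 18 mm apart. Origin: centre of its underside, z up. Two or three modules are present (absent: None)
- module0_tongue (a point): middle of the end face of module0's broad tongue (34 mm along +y from its origin, 16 mm up)
- module0_stubs (a point): middle between the end faces of module0's two round stubs (34 mm along -y from its origin, 16 mm up)
- module1: loose module, aluminium block 30 (x) x 52 (y) x 32 high mm, 0.13-0.25 kg; on top fine grooves and, next to the tongue end, a black strip across it. Black ends stick out 8 mm each (68 mm over all): at +y one broad flat tongue 22 wide x 12 high, at -y two round stubs 8 mm thick, 18 mm apart. Origin: centre of its underside, z up. Two or three modules are present (absent: None)
- module1_tongue (a point): middle of the end face of module1's broad tongue (34 mm along +y from its origin, 16 mm up)
- module1_stubs (a point): middle between the end faces of module1's two round stubs (34 mm along -y from its origin, 16 mm up)
- module2: loose module, aluminium block 30 (x) x 52 (y) x 32 high mm, 0.13-0.25 kg; on top fine grooves and, next to the tongue end, a black strip across it. Black ends stick out 8 mm each (68 mm over all): at +y one broad flat tongue 22 wide x 12 high, at -y two round stubs 8 mm thick, 18 mm apart. Origin: centre of its underside, z up. Two or three modules are present (absent: None)
- module2_tongue (a point): middle of the end face of module2's broad tongue (34 mm along +y from its origin, 16 mm up)
- module2_stubs (a point): middle between the end faces of module2's two round stubs (34 mm along -y from its origin, 16 mm up)
- multimeter: bystander: loose orange hand multimeter, 85 x 170 x 36 mm, lying on the desk; origin under its centre
- mug: bystander: loose white mug, 80 mm diameter, 95 mm tall, standing; origin under its centre
- screwdriver: bystander: loose screwdriver lying on the desk; origin under its middle
- mouse: bystander: loose black computer mouse, 100 x 58 x 30 mm; origin under its centre
There are look-alikes about, which are no part of the job. Leave any red look-alike of the module0 alone.

How it is judged:
On the way, in this order (a step that is already met when the one before it is completed fails the run):
1. every module lies in a lane with its broad tongue pressed on the contacts and the cam rests in its dwell (y of module0_tongue in the frame of fixture between 0.041 and 0.0475 m and z of each of module0, module1, module2 in the frame of fixture below 0.0135 m and x of module0 in the frame of fixture between -0.075 and 0.075 m and angle between each of module0, module1, module2's own z axis and vertical below 0.12 rad and angle between the y axis of each of module0, module1, module2 and the y axis of fixture, either way round below 0.2 rad and y of module1_tongue in the frame of fixture between 0.041 and 0.0475 m and x of module1 in the frame of fixture between -0.075 and 0.075 m and y of module2_tongue in the frame of fixture between 0.041 and 0.0475 m and x of module2 in the frame of fixture between -0.075 and 0.075 m and value of joint crank between 1.74 and 2.86 rad and value of joint pusher above 0.0125 m and velocity of joint crank between -0.1 and 0.1 rad/s), for 0.8 s.
2. the crank is wound back and the pusher is fully back (value of joint crank below 0.45 rad and value of joint pusher below 0.0015 m), for 0.2 s.
At the end, for the whole second after the job is handed in: Every module lies flat in a lane (tilt under 0.12 rad, in line with the lane within 0.2 rad) with its twin stubs pressing its contact plate in by at least 2.5 mm, the crank is at rest in the cam's dwell (1.74 to 2.86 rad, pusher 12.5 mm or more forward), and nothing moves (y of module0_stubs in the frame of fixture between 0.041 and 0.0475 m and z of each of module0, module1, module2 in the frame of fixture below 0.0135 m and x of module0 in the frame of fixture between -0.075 and 0.075 m and angle between each of module0, module1, module2's own z axis and vertical below 0.12 rad and angle between the y axis of each of module0, module1, module2 and the y axis of fixture, either way round below 0.2 rad and y of module1_stubs in the frame of fixture between 0.041 and 0.0475 m and x of module1 in the frame of fixture between -0.075 and 0.075 m and y of module2_stubs in the frame of fixture between 0.041 and 0.0475 m and x of module2 in the frame of fixture between -0.075 and 0.075 m and value of joint crank between 1.74 and 2.86 rad and value of joint pusher above 0.0125 m and velocity of joint crank between -0.1 and 0.1 rad/s and linear speed of each of module0, module1, module2 below 0.02 m/s); the robot touches nothing.
It fails at once if the multimeter is pushed more than 4 cm or knocked over (distance of multimeter from where it was at the start of the episode above 0.04 m).
It fails at once if the mug is pushed more than 4 cm or knocked over (distance of mug from where it was at the start of the episode above 0.04 m or angle between mug's own z axis and vertical above 0.5 rad).
It fails at once if the screwdriver is pushed more than 4 cm or knocked over (distance of screwdriver from where it was at the start of the episode above 0.04 m).
It fails at once if the mouse is pushed more than 4 cm or knocked over (distance of mouse from where it was at the start of the episode above 0.04 m).
Of module0, module1, module2 only 2 to 3 are there at a start; the rules pass over those that are not, and their reading is None.
At some moment in a run one of module0, module1, module2 may be knocked a few centimetres aside while the robot is not near it.
It also fails if it takes over 210 s, if anything falls off the work surface, if the arm or the gripper's body presses on something with over 40 N, if the wrist force passes 120 N, or if a joint passes its speed limit or range.

ROBOT

A 6-joint arm with a two-finger parallel gripper is mounted at the origin on the work surface. World frame = base frame: x ahead of the robot, y to its left, z up, the work surface at z = 0. Lengths are in m, angles in rad, forces in N, time in s.
With the tool pointing down it reaches from about 0.275 to 0.85 m from the base axis. Payload 5.2 kg.
Tool frame: the origin (TCP) lies at the very end of the fingers, on their centre line; the grasp point (between the pads) lies 19 mm behind it (bot.grip_depth is the distance from the TCP to the grasp point, in m); z points along the fingers, y is the line along which they close (so a half turn about z gives the same grasp; the last joint's range is limited). The gripper opens to 85 mm and grips with 20 to 120 N. Pads are 22 mm wide; open, the fingers measure 114 mm over their backs; the gripper's body (76 mm by 85 mm) begins 54 mm behind the grasp point. The pads swing forward as they close: fully open they stand 13 mm farther back than shut.
Start: joints at [-1.323, 0.259, 1.535, -0, 1.348, -0.203], TCP at [0.24, -0.495, 0.231] pointing down, gripper open.
Joint ranges: [-3.14, 3.14], [-0.91, 2.08], [0.19, 2.58], [-1.22, 4.36], [0.22, 2.71], [-3.12, 3.12]. Speed limits (rad/s): [2.57, 2.57, 3.14, 3.14, 3.14, 3.14].

INTERFACE

Orientations are given as a rotation vector (axis times angle).
In Python, from bench import bot, eyes gives the robot as it stands. The module is installed in compiled form; this text tells all that it offers.
- The arm moves only by the tool carry_out, never from a script. Its argument "rows" is a list of rows, each a list of 7 numbers: the shift along the tool's x, y, z normalised to -1 to 1, where 1 is 0.25 m, then the turn, a rotation vector about the tool's x, y, z normalised to -1 to 1, where 1 is pi/2 rad, then the opening, from -1 (shut) to 1 (fully open). In form: [[x, y, z, rx, ry, rz, hand], ...]. A call has 1 to 8 rows; each row is the pose to reach, as a shift and turn from the pose commanded when the call began, along the tool's axes at that moment; what a row does not reach only later rows make up. A row lasts 1/8 s, in which the tool goes at most 62.5 mm and 10.7 degrees, less where a joint would pass 70% of its speed; a pose out of reach is approached as far as the arm can. A call with a number of a shift or a turn outside -1 to 1 is refused whole. A call with a gripper value outside its range is refused whole. The fingers move at their own pace and stop on an object; "grip_force" is the grip in N (left out, the last holds). Time passes only in rows, so rows that repeat a pose let the fingers close. It gives the time, the measured TCP pose, the force, the opening and the grip force at its end, in the units of the state.
- bot.get_obs(): the state, without advancing time (a new reading comes with each control period).
- eyes.snapshot(name): name is "scene" or "side" or "wrist"; returns the picture (480x640x3 uint8, red, green, blue); there is no depth.
- eyes.camera_params(name): a dict with "fovy" (degrees; the focal length in pixels is half the picture's height over the tangent of half this angle, whatever the lens; pixels are square), "cx", "cy" (the principal point, pixels), "dist_coeffs" ([k1, k2, p1, p2, k3] as OpenCV has them; the pictures are not rectified), "world_from_camera" (4x4, takes a point from camera to world coordinates). Camera axes: x right, y down, z forward; pixel columns grow to the right and rows downward; lengths in m; the calibration is good to about 2 mm. A picture is of the moment at which its call begins: read the wrist's pose just before it. camera_params takes no time and is no camera call; for the wrist camera it gives the pose at the moment of the call.
- bot.hand_in(): hands the job in; it is judged then, once.
The state is a dict: "clock": time; "qpos": joint angles; "joint_velocities": joint speeds; "tau": joint torques, N m; "tcp_pos": TCP position; "ee_rot": TCP orientation; "wrist_force": force on the tool from outside, world axes, zero at the start; "torque": the same for the moment, N m; "width": finger opening in m; "grasp_force": force on a finger pad.
Only numpy, scipy, OpenCV 4.12 (cv2) and the standard library are available. Lean on these libraries where they do the work, as an engineer would, in place of code of your own. Each camera call takes 0.05 s, during which the arm holds its last target. There are 200 camera calls.

## Working session

There is one attempt and no reset: what is moved stays moved. The work goes in short steps, Python scripts to look and compute and a tool call to move; the robot and the scene stay as the last step left them, time stands still between calls to the robot, and variables do not carry over. Pictures are saved under pics/ and viewed, at most 14 in all, crops included, and the job is handed in when it is done.

Besides the shell and the picture viewer there is one more tool, called after ">>>" by a JSON object that holds its "method" and its "body", one argument or row to a line. carry_out: Moves the arm, as the interface text tells. Scaled input: -1 to 1 covers 0.25 m each way for a shift and pi/2 rad each way for a turn. Its arguments: {"type":"object","properties":{"rows":{"type":"array"},"grip_force":{"type":"number"}},"required":["rows"]}

```bash
mkdir -p pics
cat > h.py <<'E'
import numpy as np, cv2
from scipy.spatial.transform import Rotation as R
from bench import bot, eyes
def snap(cam,name):
    P=eyes.camera_params(cam); im=eyes.snapshot(cam); cv2.imwrite(f'pics/{name}.png',im[:,:,::-1]); np.save(f'pics/{name}.npy',P,allow_pickle=True); return im
def par(name): return np.load(f'pics/{name}.npy',allow_pickle=True).item()
def K(P):
    f=240/np.tan(np.radians(P['fovy'])/2); return np.array([[f,0,P['cx']],[0,f,P['cy']],[0,0,1.]])
def pix2w(P,uv,z):
    uv=np.array(uv,float).reshape(-1,1,2)
    n=cv2.undistortPoints(uv,K(P),np.array(P['dist_coeffs'],float))[:,0]
    T=np.array(P['world_from_camera']); d=np.c_[n,np.ones(len(n))]@T[:3,:3].T; o=T[:3,3]
    z=np.broadcast_to(z,len(d)); return o+d*((z-o[2])/d[:,2])[:,None]
def w2pix(P,X):
    T=np.linalg.inv(np.array(P['world_from_camera']))
    return cv2.projectPoints(np.array(X,float).reshape(-1,1,3),cv2.Rodrigues(T[:3,:3])[0],T[:3,3],K(P),np.array(P['dist_coeffs'],float))[0][:,0]
def crop(name,u0,v0,u1,v1,s,out):
    im=cv2.imread(f'pics/{name}.png')[v0:v1,u0:u1]; cv2.imwrite(f'pics/{out}.png',cv2.resize(im,None,fx=s,fy=s,interpolation=cv2.INTER_CUBIC))
E
python3 - <<'E'
from h import *
for c in('scene','side'): snap(c,c+'0')
o=bot.get_obs(); print({k:np.round(v,3) for k,v in o.items()}, np.round(R.from_rotvec(o['ee_rot']).as_matrix(),2))
E
```

```text
{'clock': np.float64(0.1), 'qpos': array([-1.323,  0.259,  1.536, -0.   ,  1.348, -0.203]), 'joint_velocities': array([ 0.   , -0.003, -0.002, -0.001,  0.   ,  0.   ]), 'tau': array([ 4.0000e-03, -4.4697e+01, -2.9125e+01, -0.0000e+00,  6.0000e-03,
        0.0000e+00]), 'tcp_pos': array([ 0.24 , -0.495,  0.231]), 'ee_rot': array([-3.061, -0.702,  0.   ]), 'wrist_force': array([-0.013, -0.289,  0.696]), 'torque': array([-0.012,  0.017, -0.002]), 'grasp_force': np.float64(0.0), 'width': np.float64(0.086)} [[ 0.9   0.44 -0.  ]
 [ 0.44 -0.9   0.  ]
 [ 0.   -0.   -1.  ]]
```

View pics/scene0.png

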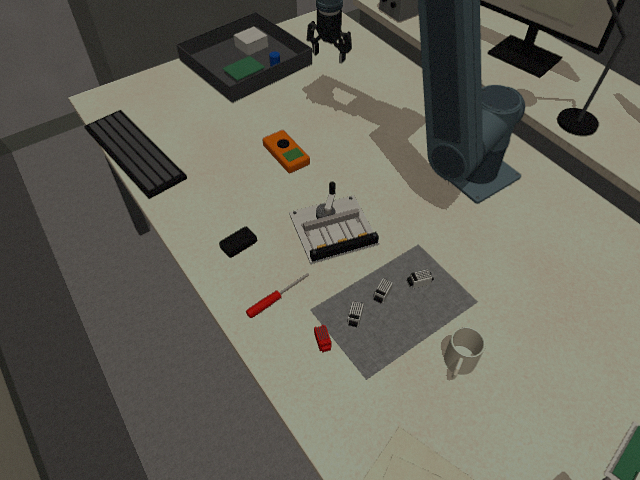

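View pics/side0.png

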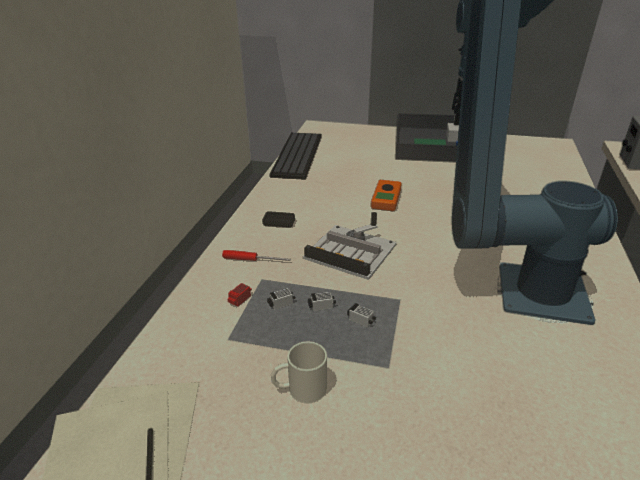

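Three modules lie on the mat at scene (356,313), (383,290) and (420,277). The red look-alike at (322,338) is off the mat, so I leave it. The fixture is near (335,230), with its crank handle at (332,188). I'll enlarge this area.

Run:
```python
from h import *
crop('scene0',280,175,480,325,4,'c1')
P=par('scene0')
print(np.round(pix2w(P,[(356,308),(383,285),(420,272),(322,333)],.032),3)); print(np.round(pix2w(P,[(312,310),(419,246),(477,301),(367,378)],0.0),3), np.round(P['world_from_camera'],2))
```

```text
[[0.646 0.198 0.032]
 [0.545 0.184 0.032]
 [0.437 0.209 0.032]
 [0.759 0.207 0.032]]
[[0.731 0.122 0.   ]
 [0.359 0.124 0.   ]
 [0.356 0.354 0.   ]
 [0.731 0.355 0.   ]] [[-0.81  0.45 -0.37  1.13]
 [ 0.58  0.64 -0.5   0.73]
 [ 0.01 -0.62 -0.78  1.21]
 [ 0.    0.    0.    1.  ]]
```

View pics/c1.png

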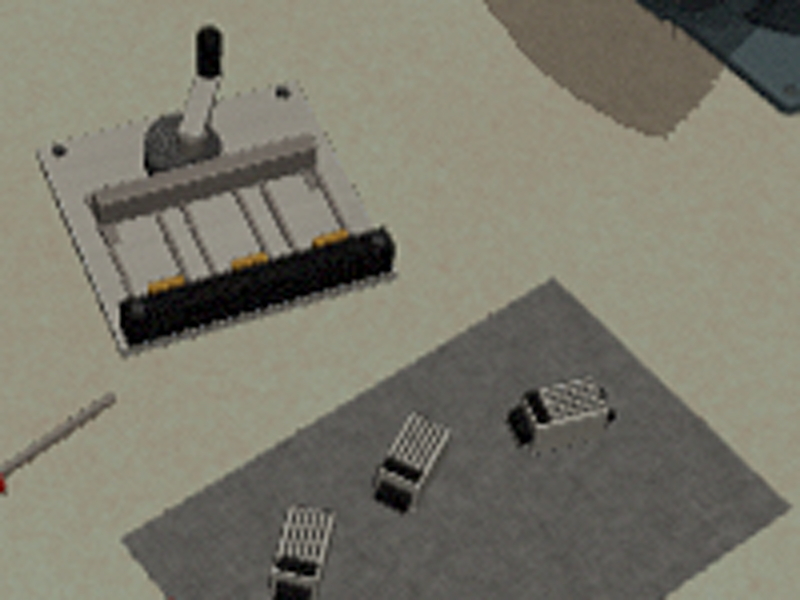

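All three modules have the black strip and tongue at their lower-left end in the picture, facing roughly the same way as the press direction. The handle points away from the contacts on the right side, so the crank is near 0. Next I'll estimate poses and plan a wrist-camera look.

```bash
cat >> h.py <<'E'
def pose():
    o=bot.get_obs(); M=R.from_rotvec(o['ee_rot']).as_matrix(); return np.array(o['tcp_pos']),M,o
def move(p,psi,start=None):
    """normalised shift and turn to reach world p with tool down, tool x at yaw psi; start=(pos,psi)"""
    if start is None:
        t,M,o=pose(); y0=np.arctan2(M[1,0],M[0,0])
    else: t,y0=np.array(start[0]),start[1]
    M=np.array([[np.cos(y0),np.sin(y0),0],[np.sin(y0),-np.cos(y0),0],[0,0,-1]])
    d=M.T@(np.array(p)-t)/.25; dy=-(psi-y0)/(np.pi/2)
    return np.round(np.r_[d,dy],4)
def q6(p,psi): return np.arctan2(p[1],p[0])+np.pi/2-psi
E
python3 - <<'E'
from h import *
P=par('scene0')
g=lambda l,z:pix2w(P,[(280+u/4,175+v/4) for u,v in l],z)
pl=g([(38,150),(310,85),(124,353),(397,275)],.01); print('plate',pl.round(3))
bl=g([(122,300),(385,230)],.04); print('block top back?',bl.round(3))
h=g([(209,33)],.093); print('handle top',h.round(3)); print('axis',g([(195,130)],.052).round(3))
# modules: strip/tongue end vs far end of top
for a,b in[((291,568),(312,508)),((403,468),(433,418)),((537,405),(603,383))]:
    w=g([a,b],.032); print(w.round(3),w.mean(0).round(3),np.arctan2(*(w[0]-w[1])[[1,0]]))
W=eyes.camera_params('wrist'); t,M,o=pose(); T=np.array(W['world_from_camera']); print('wrist cam rel tool',(M.T@(T[:3,3]-t)).round(3),(M.T@T[:3,:3]).round(2),W['fovy'])
E
```

```text
plate [[ 0.598 -0.191  0.01 ]
 [ 0.391 -0.126  0.01 ]
 [ 0.652  0.001  0.01 ]
 [ 0.453  0.057  0.01 ]]
block top back? [[ 0.639 -0.018  0.04 ]
 [ 0.451  0.037  0.04 ]]
handle top [[ 0.471 -0.151  0.093]]
axis [[ 0.513 -0.109  0.052]]
[[0.669 0.215 0.032]
 [0.631 0.187 0.032]] [0.65  0.201 0.032] 0.6281973252364871
[[0.564 0.197 0.032]
 [0.522 0.178 0.032]] [0.543 0.188 0.032] 0.4347827209852808
[[0.458 0.21  0.032]
 [0.41  0.222 0.032]] [0.434 0.216 0.032] -0.24647963340326334
wrist cam rel tool [ 0.066 -0.    -0.142] [[ 0.   -0.96 -0.26]
 [ 1.    0.    0.  ]
 [-0.   -0.26  0.96]] 63.83183717412228
```

Run:
```python
from h import *
a=([.24,-.495,.231],.4499); 
t,M,o=pose(); a=(t,np.arctan2(M[1,0],M[0,0])); print(a)
b=([.335,-.30,.30],a[1]); c=([.43,-.10,.30],.86); d=([.53,.095,.30],1.29)
for s,e in((a,b),(b,c),(c,d)): print(move(e[0],e[1],s))
```

```text
(array([ 0.23952251, -0.49457156,  0.23054763]), np.float64(0.45078589062491314))
[ 0.6828 -0.5342 -0.2778 -0.    ]
[ 0.6906 -0.5545  0.     -0.2605]
[ 0.8521 -0.2058  0.     -0.2737]
```

>>> {"method": "carry_out", "body": {
  "rows": [
    [0.68,-0.53,-0.28,0,0,0,1],
    [0.68,-0.53,-0.28,0,0,0,1],
    [0.68,-0.53,-0.28,0,0,0,1],
    [0.68,-0.53,-0.28,0,0,0,1],
    [0.68,-0.53,-0.28,0,0,0,1]
  ]
}}

```text
clock: 0.72
tcp_pos: [0.336, -0.2998, 0.3024]
ee_rot: [3.059, 0.708, 0.002]
wrist_force: [-0.2, 0.3, -0.8]
width: 0.0853
grasp_force: 0.0
```

>>> {"method": "carry_out", "body": {
  "rows": [
    [0.69,-0.55,0,0,0,-0.26,1],
    [0.69,-0.55,0,0,0,-0.26,1],
    [0.69,-0.55,0,0,0,-0.26,1],
    [0.69,-0.55,0,0,0,-0.26,1],
    [0.69,-0.55,0,0,0,-0.26,1]
  ]
}}

```text
clock: 1.35
tcp_pos: [0.4306, -0.1018, 0.3005]
ee_rot: [-2.853, -1.313, 0.001]
wrist_force: [0.3, -0.2, 0.0]
width: 0.0855
grasp_force: 0.0
```

>>> {"method": "carry_out", "body": {
  "rows": [
    [0.85,-0.21,0,0,0,-0.27,1],
    [0.85,-0.21,0,0,0,-0.27,1],
    [0.85,-0.21,0,0,0,-0.27,1],
    [0.85,-0.21,0,0,0,-0.27,1],
    [0.85,-0.21,0,0,0,-0.27,1],
    [0.85,-0.21,0,0,0,-0.27,1],
    [0.85,-0.21,0,0,0,-0.27,1]
  ]
}}

```text
clock: 2.22
tcp_pos: [0.5291, 0.0906, 0.3012]
ee_rot: [2.519, 1.877, -0.001]
wrist_force: [0.2, -0.0, 0.4]
width: 0.0856
grasp_force: 0.0
```

Run:
```python
from h import *
t,M,o=pose(); print(t,np.arctan2(M[1,0],M[0,0]),o['clock'],o['qpos']); snap('wrist','w1'); snap('scene','s1')
im=cv2.imread('pics/w1.png'); cv2.imwrite('pics/w1b.png',cv2.resize(im,(800,600),interpolation=cv2.INTER_CUBIC))
```

```text
[0.52911548 0.09061756 0.30123083] 1.2810432636126627 2.225 [-3.79370156e-02  1.97500132e-01  1.44434078e+00 -5.07731215e-04
  1.50007291e+00  2.51852060e-01]
```

View pics/w1b.png

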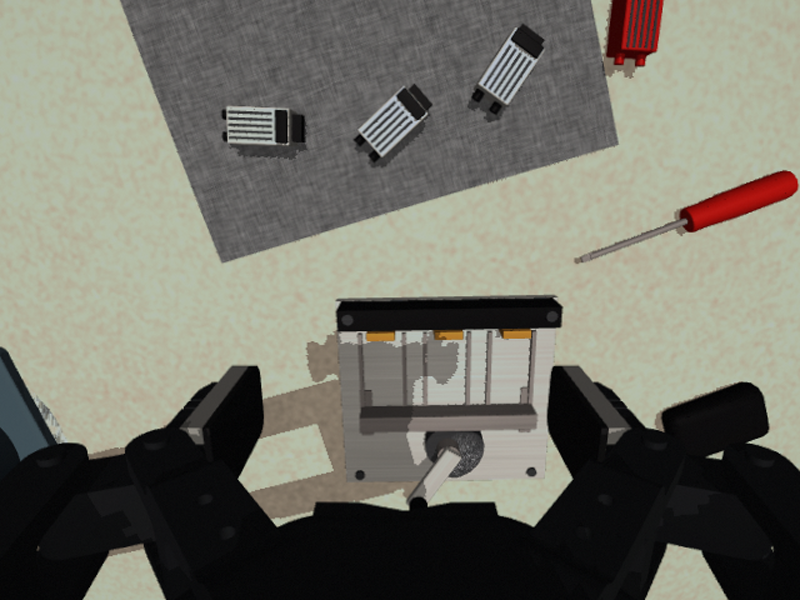

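The wrist view shows the three modules at about (258,126), (395,125) and (505,72), and the red look-alike at (635,30), off the mat. The fixture's block top spans (338,303)–(561,330), the pusher is at row 407 and the hub at (453,453). I'll enlarge the modules to read their corners.

Run:
```python
from h import *
crop('w1',165,10,445,140,2.85,'c2')
P=par('w1')
g=lambda l,z:pix2w(P,[(u/1.25,v/1.25) for u,v in l],z)
for n,l,z in(('near',[(342,331),(561,326)],.04),('far',[(338,305),(560,300)],.04),('push',[(361,407),(536,404)],.036),('hub',[(453,453)],.052),('ribs',[(404,334),(402,405),(426,334),(424,405),(468,332),(467,404),(488,332),(488,404)],.015)):
    w=g(l,z); print(n,w.round(4).tolist(),w.mean(0).round(4), np.linalg.norm(w[0]-w[-1]).round(4),(np.arctan2(*(w[1]-w[0])[[1,0]]) if len(w)>1 else 0))
```

```text
near [[0.4521, 0.0297, 0.04], [0.64, -0.0214, 0.04]] [0.5461 0.0042 0.04  ] 0.1948 -0.26560249747516773
far [[0.4564, 0.0536, 0.04], [0.644, 0.0026, 0.04]] [0.5502 0.0281 0.04  ] 0.1944 -0.26569304264368665
push [[0.444, -0.0486, 0.036], [0.6028, -0.0929, 0.036]] [ 0.5234 -0.0708  0.036 ] 0.1649 -0.2723869321375968
hub [[0.5154, -0.1107, 0.052]] [ 0.5154 -0.1107  0.052 ] 0.0 0
ribs [[0.5014, 0.0025, 0.015], [0.4782, -0.0685, 0.015], [0.5213, -0.0034, 0.015], [0.499, -0.0747, 0.015], [0.5598, -0.0128, 0.015], [0.54, -0.0858, 0.015], [0.578, -0.0183, 0.015], [0.5599, -0.0918, 0.015]] [ 0.5297 -0.0441  0.015 ] 0.111 -1.8866178249782393
```

View pics/c2.png

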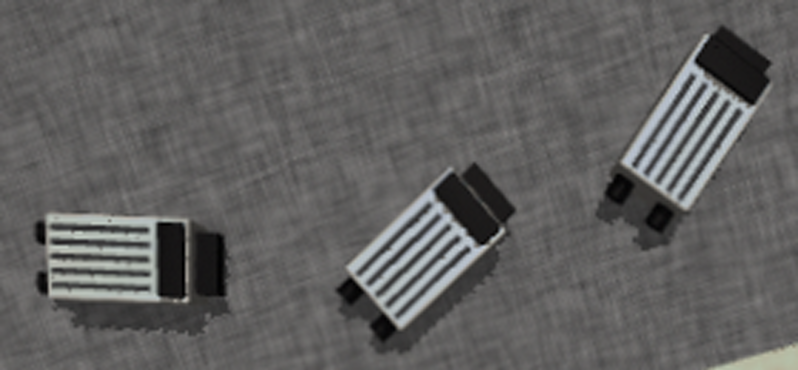

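Run:
```python
from h import *
crop('w1',260,230,460,390,4,'c3')
P=par('w1')
g=lambda l,z:pix2w(P,[(165+u/2.85,10+v/2.85) for u,v in l],z)
for n,l in(('A',[(48,214),(188,219),(188,300),(50,299)]),('B',[(450,168),(505,230),(399,329),(349,268)]),('C',[(708,35),(770,84),(686,211),(622,161)])):
    w=g(l,.032); s=np.linalg.norm(w-np.roll(w,-1,0),axis=1)
    print(n,w.mean(0).round(4),s.round(4))
    (c,sz,an)=cv2.minAreaRect((w[:,:2]*1000).astype(np.float32)); print(c,sz,an)
for n,l in (('A',((48,257),(188,259))),('B',((374,299),(477,199))),('C',((654,186),(739,60)))):
    w=g(l,.032); print(n,'yaw',np.arctan2(*(w[1]-w[0])[[1,0]]).round(3))
```

```text
A [0.4405 0.2151 0.032 ] [0.0501 0.0278 0.0502 0.0293]
(440.3555908203125, 214.7910614013672) (29.26093292236328, 50.49399948120117) 70.83907318115234
B [0.5466 0.1861 0.032 ] [0.0284 0.051  0.0276 0.0493]
(546.418212890625, 186.26612854003906) (51.01267623901367, 28.432235717773438) 25.38225555419922
C [0.6493 0.1998 0.032 ] [0.0272 0.0503 0.0285 0.0499]
(649.417236328125, 199.49673461914062) (50.34767150878906, 28.530689239501953) 38.99766159057617
A yaw -0.313
B yaw 0.457
C yaw 0.692
```

View pics/c3.png

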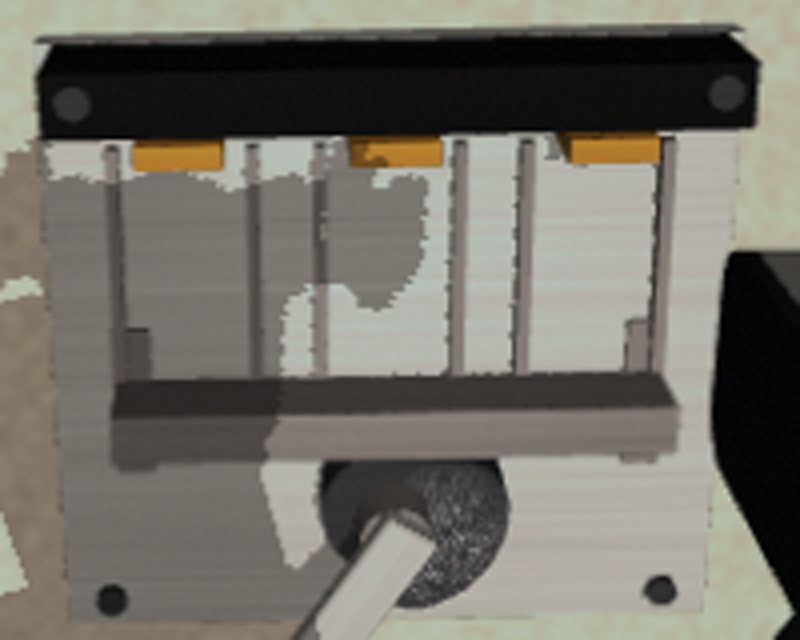

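Run:
```python
from h import *
from scipy.optimize import least_squares
P=par('w1')
pts=[]
for (u,v),X in [((134,171),(-75,38.5,35)),((223,169),(-49,38.5,35)),((352,167),(-13,38.5,35)),((441,165),(13,38.5,35)),((570,163),(49,38.5,35)),((658,160),(75,38.5,35)),
 ((112,417),(-85,-38.5,36)),((677,405),(85,-38.5,36))]:
    pts.append((260+u/4,230+v/4,*np.array(X)/1000))
pts=np.array(pts)
def W(q,X):
    c,s=np.cos(q[2]),np.sin(q[2]); return np.c_[q[0]+c*X[:,0]-s*X[:,1],q[1]+s*X[:,0]+c*X[:,1],X[:,2]]
f=lambda q:(w2pix(P,W(q,pts[:,2:]))-pts[:,:2]).ravel()
r=least_squares(f,[.533,-.04,-.267]); print(r.x.round(4)); print(r.fun.reshape(-1,2).round(1).tolist())
bl=pix2w(P,[(260+u/4,230+v/4) for u,v in((40,77),(757,62),(42,138),(757,126))],.04)
c,s=np.cos(r.x[2]),np.sin(r.x[2]); Rm=np.array([[c,-s],[s,c]])
print('block fix',((bl[:,:2]-r.x[:2])@Rm*1000).round(1).tolist())
rb=pix2w(P,[(260+u/4,230+v/4) for u,v in((252,250),(320,250),(458,250),(524,250))],.015); print('ribs',((rb[:,:2]-r.x[:2])@Rm*1000).round(1).tolist())
hb=pix2w(P,[(260+400/4,230+530/4)],.052); print('hub',((hb[:,:2]-r.x[:2])@Rm*1000).round(1).tolist())
```

```text
[ 0.5307 -0.0441 -0.2691]
[[-0.8, 0.0], [-0.0, 0.1], [-0.4, 0.0], [0.4, 0.1], [-0.1, -0.1], [0.8, 0.2], [-1.0, -0.2], [1.1, -0.1]]
block fix [[-98.4, 68.5], [98.7, 68.8], [-98.8, 50.7], [100.0, 50.1]]
ribs [[-41.5, 4.8], [-21.1, 4.4], [20.5, 3.5], [40.4, 3.0]]
hub [[0.2, -68.3]]
```

The fit puts the fixture at (0.531, −0.044) with yaw −0.269; ribs and block edges agree within 2 mm. Next I hover over module B for a close look.

Run:
```python
from h import *
print(pose()[0], move([.5466,.1861,.12],.457))
```

```text
[0.52915431 0.09104607 0.30148775] [ 0.3843 -0.0416  0.726   0.5248]
```

>>> {"method": "carry_out", "body": {
  "rows": [
    [0.384,-0.042,0.726,0,0,0.525,0.6],
    [0.384,-0.042,0.726,0,0,0.525,0.6],
    [0.384,-0.042,0.726,0,0,0.525,0.6],
    [0.384,-0.042,0.726,0,0,0.525,0.6],
    [0.384,-0.042,0.726,0,0,0.525,0.6],
    [0.384,-0.042,0.726,0,0,0.525,0.6],
    [0.384,-0.042,0.726,0,0,0.525,0.6]
  ]
}}

```text
clock: 3.2
tcp_pos: [0.5468, 0.187, 0.1204]
ee_rot: [3.059, 0.715, 0.002]
wrist_force: [0.1, -0.1, -0.4]
width: 0.0683
grasp_force: 0.0
```

Run:
```python
from h import *
t,M,o=pose(); print(t,np.arctan2(M[1,0],M[0,0]),o['joint_velocities'].round(3),o['clock']); snap('wrist','w2')
crop('w2',200,140,440,320,3.33,'w2b')
```

```text
[0.54682544 0.18697336 0.12037729] 0.4594230192559193 [-0.    -0.002 -0.    -0.001 -0.002  0.007] 3.2
```

View pics/w2b.png

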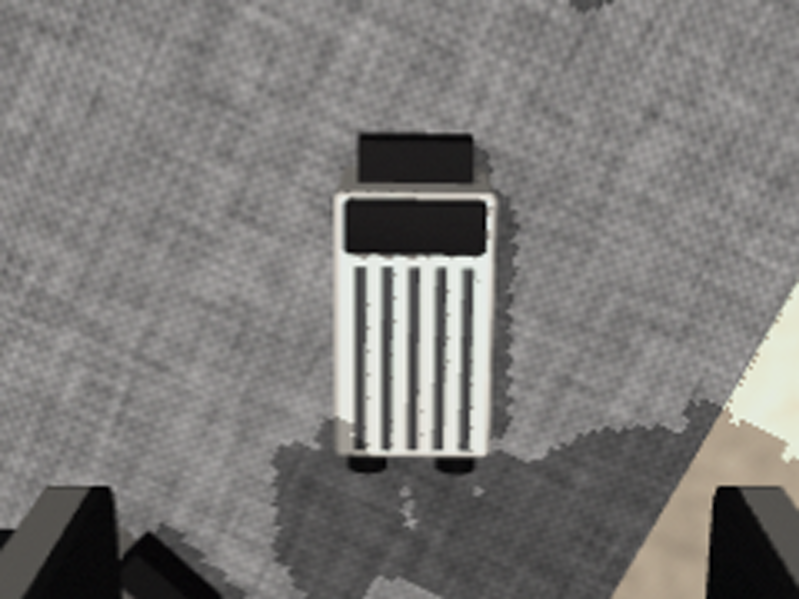

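The module is straight in view, tongue up. The top face corners in the crop are (336,192), (494,192), (490,457) and (337,457).

```bash
cat >> h.py <<'E'
def fit(name,u0,v0,s,corners,z=.032):
    """corners: tongue-left, tongue-right, stub-right, stub-left -> centre, yaw, sizes"""
    w=pix2w(par(name),[(u0+u/s,v0+v/s) for u,v in corners],z)
    d=w[0]+w[1]-w[2]-w[3]
    return w.mean(0).round(4),np.arctan2(d[1],d[0]).round(3),np.linalg.norm(w-np.roll(w,-1,0),axis=1).round(4)
E
python3 - <<'E'
from h import *
c,y,s=fit('w2',200,140,10/3,[(336,192),(494,192),(490,457),(337,457)]); print(c,y,s)
print('down',move([c[0],c[1],.008],y))
fx=np.array([.5307,-.0441]);yw=-.2691
def F(x,y): return fx+[x*np.cos(yw)-y*np.sin(yw),x*np.sin(yw)+y*np.cos(yw)]
L=[F(x,0) for x in(-.062,0,.062)]; print(np.round(L,4))
s=([c[0],c[1],.12],y); e=([*L[1],.12],1.3017); print('to lane1',move(*e,s))
E
```

```text
[0.5467 0.1866 0.032 ] 0.455 [0.0286 0.0513 0.0293 0.0513]
down [-0.0013  0.0013  0.4497  0.0027]
[[ 0.4709 -0.0276]
 [ 0.5307 -0.0441]
 [ 0.5905 -0.0606]]
to lane1 [-0.463   0.8008  0.     -0.539 ]
```

>>> {"method": "carry_out", "body": {
  "rows": [
    [0,0,0.35,0,0,0.003,0.6],
    [0,0,0.442,0,0,0.003,0.6],
    [0,0,0.442,0,0,0.003,0.6],
    [0,0,0.442,0,0,0.003,-1],
    [0,0,0.442,0,0,0.003,-1],
    [0,0,0.442,0,0,0.003,-1],
    [0,0,0.442,0,0,0.003,-1],
    [0,0,0.442,0,0,0.003,-1]
  ],
  "grip_force": 40
}}

```text
clock: 4.25
tcp_pos: [0.5486, 0.1878, 0.0121]
ee_rot: [3.06, 0.707, 0.008]
wrist_force: [-0.2, 0.2, 6.7]
width: 0.0291
grasp_force: 41.5
```

>>> {"method": "carry_out", "body": {
  "rows": [
    [0,0,-0.2,0,0,0,-1],
    [0,0,-0.442,0,0,0,-1],
    [0,0,-0.442,0,0,0,-1],
    [0,0,-0.442,0,0,0,-1]
  ]
}}

```text
clock: 4.75
tcp_pos: [0.5461, 0.1874, 0.1202]
ee_rot: [3.061, 0.707, 0.001]
wrist_force: [-0.5, 0.5, -2.6]
width: 0.0293
grasp_force: 40.7
```

>>> {"method": "carry_out", "body": {
  "rows": [
    [-0.463,0.8,0,0,0,-0.539,-1],
    [-0.463,0.8,0,0,0,-0.539,-1],
    [-0.463,0.8,0,0,0,-0.539,-1],
    [-0.463,0.8,0,0,0,-0.539,-1],
    [-0.463,0.8,0,0,0,-0.539,-1],
    [-0.463,0.8,0,0,0,-0.539,-1],
    [-0.463,0.8,0,0,0,-0.539,-1],
    [-0.463,0.8,0,0,0,-0.539,-1]
  ]
}}

```text
clock: 5.75
tcp_pos: [0.5299, -0.042, 0.1193]
ee_rot: [-2.5, -1.901, 0.001]
wrist_force: [0.6, -0.2, -2.2]
width: 0.0293
grasp_force: 40.8
```

Run:
```python
from h import *
t,M,o=pose(); print(t,np.arctan2(M[1,0],M[0,0]),o['width'],o['clock'],o['wrist_force']); snap('wrist','w3')
print(move([.5307,-.0441,.12],1.3017),move([.5307,-.0441,.023],1.3017))
im=cv2.imread('pics/w3.png'); cv2.imwrite('pics/w3b.png',cv2.resize(im[80:440,80:560],(800,600),interpolation=cv2.INTER_CUBIC))
```

```text
[ 0.52986124 -0.04200416  0.11934362] 1.3003185665230106 0.02927518998532558 5.75 [ 0.59650917 -0.24889816 -2.24074683]
[-0.007   0.0049 -0.0018 -0.0006] [-0.007   0.0049  0.3862 -0.0006]
```

View pics/w3b.png

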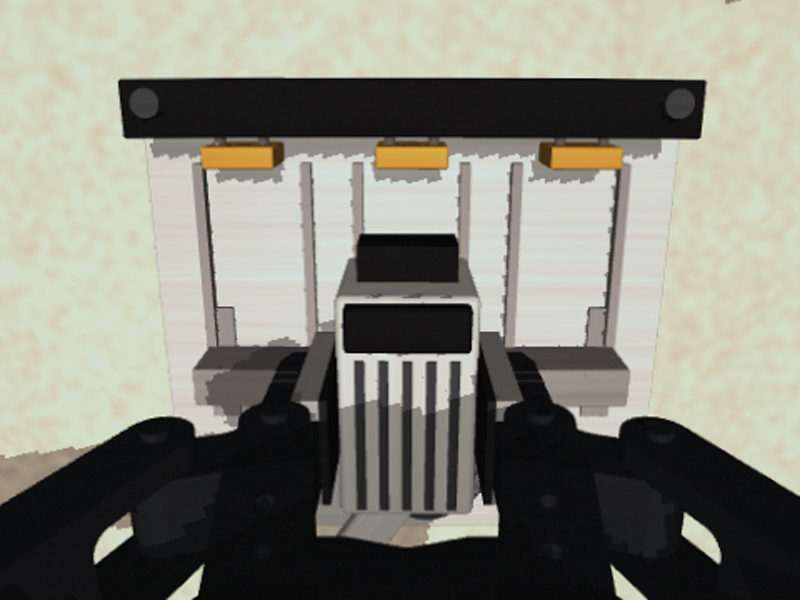

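Module B is straight in the hand, tongue towards the contacts. I'll refit the fixture from this closer view and get the in-hand offset.

Run:
```python
from h import *
from scipy.optimize import least_squares
P=par('w3'); s=5/3
L=[((201,168),(-75,38.5,35)),((273,168),(-49,38.5,35)),((376,168),(-13,38.5,35)),((447,168),(13,38.5,35)),((550,168),(49,38.5,35)),((622,168),(75,38.5,35)),((195,370),(-85,-38.5,36)),((629,369),(85,-38.5,36)),((307,260),(-41,0,15)),((357,260),(-21,0,15)),((465,260),(21,0,15)),((514,260),(41,0,15))]
uv=np.array([(80+u/s,80+v/s) for (u,v),_ in L]); X=np.array([x for _,x in L])/1000
def W(q):
    c,n=np.cos(q[2]),np.sin(q[2]); return np.c_[q[0]+c*X[:,0]-n*X[:,1],q[1]+n*X[:,0]+c*X[:,1],X[:,2]]
def f(q):
    e=w2pix(P,W(q))-uv; e[8:,1]=0; return e.ravel()
r=least_squares(f,[.5307,-.0441,-.2691]); print(r.x.round(4)); print(r.fun.reshape(-1,2).round(1).tolist())
t,M,o=pose()
c,y,sz=fit('w3',80,80,s,[(338,298),(479,297),(473,512),(341,512)],t[2]-.0107+.032)
print(c,y,sz,'in tool',(M.T@(c-t)).round(4))
```

```text
[ 0.5303 -0.0443 -0.2679]
[[-0.9, 0.5], [-0.2, 0.3], [-0.9, 0.0], [0.8, -0.0], [0.2, 0.0], [0.8, 0.1], [-2.7, -0.3], [2.0, -0.1], [0.7, 0.0], [0.8, 0.0], [-0.7, 0.0], [0.1, 0.0]]
[ 0.5293 -0.042   0.1408] 1.296 [0.0279 0.05   0.029  0.0498] in tool [-0.0001 -0.0007 -0.0213]
```

>>> {"method": "carry_out", "body": {
  "rows": [
    [-0.007,0.004,0,0,0,0,-1],
    [-0.007,0.004,0.2,0,0,0,-1],
    [-0.007,0.004,0.34,0,0,0,-1],
    [-0.007,0.004,0.37,0,0,0,-1],
    [-0.007,0.004,0.38,0,0,0,-1],
    [-0.007,0.004,0.388,0,0,0,-1],
    [-0.007,0.004,0.388,0,0,0,-1],
    [-0.007,0.004,0.388,0,0,0,-1]
  ]
}}

```text
clock: 6.8
tcp_pos: [0.5312, -0.0452, 0.0236]
ee_rot: [2.499, 1.901, 0.001]
wrist_force: [-0.1, -0.9, -2.1]
width: 0.0289
grasp_force: 40.7
```

>>> {"method": "carry_out", "body": {
  "rows": [
    [0,0,0.006,0,0,0,-1],
    [0,0,0.009,0,0,0,-1],
    [0,0,0.009,0,0,0,-1]
  ]
}}

```text
clock: 7.18
tcp_pos: [0.5311, -0.0452, 0.022]
ee_rot: [2.499, 1.901, 0.001]
wrist_force: [-3.9, 0.4, 9.3]
width: 0.0288
grasp_force: 42.4
```

```bash
cat >> h.py <<'E'
def auto(name,exp,z=.032):
    """bright-rim outline of a module top nearest the expected world point -> fit()"""
    P=par(name); g=cv2.imread(f'pics/{name}.png',0); e=w2pix(P,[[exp[0],exp[1],z]])[0]
    m=cv2.morphologyEx((g>185).astype(np.uint8),cv2.MORPH_CLOSE,np.ones((5,5)))
    best=None
    for c in cv2.findContours(m,cv2.RETR_EXTERNAL,cv2.CHAIN_APPROX_NONE)[0]:
        if cv2.contourArea(c)<300: continue
        b=cv2.boxPoints(cv2.minAreaRect(c)); d=np.linalg.norm(b.mean(0)-e)
        if best is None or d<best[0]: best=(d,b)
    w=pix2w(P,best[1],z); L=np.linalg.norm(w[1]-w[0]),np.linalg.norm(w[2]-w[1]); v=w[1]-w[0] if L[0]>L[1] else w[2]-w[1]
    return w.mean(0).round(4),np.arctan2(v[1],v[0]).round(3),np.round(L,4)
E
python3 - <<'E'
from h import *
print(auto('w2',(.5467,.1866)))
for e in((.4405,.2151),(.6493,.1998)): print(auto('w1',e))
a=(pose()[0]+[0,0,.098],1.3003)
print(a,move([.4405,.2151,.12],-.313,a),move([.45,.08,.12],.5,a),move([.4405,.2151,.12],-.313,([.45,.08,.12],.5)))
E
```

```text
(array([0.547 , 0.1866, 0.032 ]), np.float64(-2.665), array([0.0284, 0.0504]))
(array([0.5417, 0.1848, 0.032 ]), np.float64(0.426), array([0.0384, 0.0268]))
(array([0.6452, 0.1972, 0.032 ]), np.float64(0.692), array([0.0384, 0.0268]))
(array([ 0.53105629, -0.04523881,  0.12002814]), 1.3003) [ 9.0670e-01 -6.2730e-01  1.0000e-04  1.0271e+00] [ 3.961e-01 -4.463e-01  1.000e-04  5.095e-01] [ 0.2257 -0.4925  0.      0.5176]
```

>>> {"method": "carry_out", "body": {
  "rows": [
    [0,0,0,0,0,0,0.08],
    [0,0,0,0,0,0,0.08],
    [0,0,0,0,0,0,0.08],
    [0,0,-0.15,0,0,0,0.08],
    [0,0,-0.392,0,0,0,0.08],
    [0,0,-0.392,0,0,0,0.08],
    [0,0,-0.392,0,0,0,0.08]
  ]
}}

```text
clock: 8.05
tcp_pos: [0.5303, -0.0449, 0.1183]
ee_rot: [-2.5, -1.902, 0.0]
wrist_force: [0.0, 0.1, -0.1]
width: 0.046
grasp_force: 0.0
```

>>> {"method": "carry_out", "body": {
  "rows": [
    [0.396,-0.446,0,0,0,0.51,0.3],
    [0.396,-0.446,0,0,0,0.51,0.6],
    [0.396,-0.446,0,0,0,0.51,0.6],
    [0.396,-0.446,0,0,0,0.51,0.6],
    [0.396,-0.446,0,0,0,0.51,0.6],
    [0.396,-0.446,0,0,0,0.51,0.6]
  ]
}}

```text
clock: 8.8
tcp_pos: [0.4483, 0.0803, 0.117]
ee_rot: [-3.043, -0.778, 0.005]
wrist_force: [0.4, 0.6, -0.5]
width: 0.0687
grasp_force: 0.0
```

>>> {"method": "carry_out", "body": {
  "rows": [
    [0.226,-0.492,0,0,0,0.518,0.6],
    [0.226,-0.492,0,0,0,0.518,0.6],
    [0.226,-0.492,0,0,0,0.518,0.6],
    [0.226,-0.492,0,0,0,0.518,0.6],
    [0.226,-0.492,0,0,0,0.518,0.6],
    [0.226,-0.492,0,0,0,0.518,0.6],
    [0.226,-0.492,0,0,0,0.518,0.6]
  ]
}}

```text
clock: 9.68
tcp_pos: [0.44, 0.2149, 0.118]
ee_rot: [3.103, -0.488, -0.002]
wrist_force: [-0.0, -0.4, -0.3]
width: 0.0683
grasp_force: 0.0
```

Run:
```python
from h import *
t,M,o=pose(); print(t,np.arctan2(M[1,0],M[0,0]),o['width'],o['clock']); snap('wrist','w4')
c,y,s=auto('w4',(.4405,.2151)); print(c,y,s)
y=(y+np.pi/2)%np.pi-np.pi/2
print('down',move([*c[:2],.010],y))
fx=np.array([.5305,-.0442]);yw=-.2685
F=lambda x,y: fx+[x*np.cos(yw)-y*np.sin(yw),x*np.sin(yw)+y*np.cos(yw)]
l=F(-.062,0); a=([*c[:2],.12],y); m=([.455,.09,.12],.5); e=([*l,.12],1.3023)
print('lane0',l,move(*m,a),move(*e,m))
```

```text
[0.43997791 0.21494496 0.11799034] -0.311668195840205 0.0683485239389891 9.675
[0.4537 0.2112 0.032 ] -1.882 [0.0281 0.0217]
down [ 0.0563 -0.0023  0.4327 -1.0007]
lane0 [ 0.47072147 -0.0277523 ] [-0.4599  0.1534  0.      0.4836] [-0.1706  0.4435  0.     -0.5108]
```

```bash
sed -i 's/def auto(name,exp,z=.032)/def auto(name,exp,z=.032,th=185)/; s/g>185/g>th/' h.py
python3 - <<'E'
from h import *
for th in(110,125,140,155,170): print(th,auto('w4',(.4405,.2151),th=th))
E
```

```text
110 (array([0.441 , 0.2169, 0.032 ]), np.float64(-1.882), array([0.3539, 0.2813]))
125 (array([0.441 , 0.2169, 0.032 ]), np.float64(-1.882), array([0.3539, 0.2813]))
140 (array([0.4364, 0.2193, 0.032 ]), np.float64(3.084), array([0.0456, 0.0636]))
155 (array([0.4536, 0.2109, 0.032 ]), np.float64(-1.882), array([0.0287, 0.0217]))
170 (array([0.4536, 0.2109, 0.032 ]), np.float64(-1.882), array([0.0287, 0.0217]))
```

>>> {"method": "carry_out", "body": {
  "rows": [
    [0.001,0,0.35,0,0,0,0.6],
    [0.001,0,0.432,0,0,0,0.6],
    [0.001,0,0.432,0,0,0,0.6],
    [0.001,0,0.432,0,0,0,-1],
    [0.001,0,0.432,0,0,0,-1],
    [0.001,0,0.432,0,0,0,-1],
    [0.001,0,0.432,0,0,0,-1],
    [0.001,0,0.432,0,0,0,-1]
  ]
}}

```text
clock: 10.72
tcp_pos: [0.4424, 0.2156, 0.0128]
ee_rot: [-3.101, 0.491, -0.007]
wrist_force: [-0.1, -0.4, 6.1]
width: 0.0289
grasp_force: 39.9
```

>>> {"method": "carry_out", "body": {
  "rows": [
    [0,0,-0.2,0,0,0,-1],
    [0,0,-0.44,0,0,0,-1],
    [0,0,-0.44,0,0,0,-1],
    [0,0,-0.44,0,0,0,-1]
  ]
}}

```text
clock: 11.22
tcp_pos: [0.4401, 0.2151, 0.1208]
ee_rot: [-3.103, 0.491, -0.001]
wrist_force: [-0.3, -0.2, -1.8]
width: 0.0292
grasp_force: 41.0
```

>>> {"method": "carry_out", "body": {
  "rows": [
    [0.209,0.457,0,0,0,-0.517,-1],
    [0.209,0.457,0,0,0,-0.517,-1],
    [0.209,0.457,0,0,0,-0.517,-1],
    [0.209,0.457,0,0,0,-0.517,-1],
    [0.209,0.457,0,0,0,-0.517,-1],
    [0.209,0.457,0,0,0,-0.517,-1]
  ]
}}

```text
clock: 11.98
tcp_pos: [0.4535, 0.0902, 0.1189]
ee_rot: [-3.044, -0.772, 0.006]
wrist_force: [-0.7, 0.1, -1.4]
width: 0.0293
grasp_force: 41.1
```

>>> {"method": "carry_out", "body": {
  "rows": [
    [-0.171,0.443,0,0,0,-0.511,-1],
    [-0.171,0.443,0,0,0,-0.511,-1],
    [-0.171,0.443,0,0,0,-0.511,-1],
    [-0.171,0.443,0,0,0,-0.511,-1],
    [-0.171,0.443,0,0,0,-0.511,-1],
    [-0.171,0.443,0,0,0,-0.511,-1],
    [-0.171,0.443,0,0,0,-0.511,-1]
  ]
}}

```text
clock: 12.85
tcp_pos: [0.4698, -0.0271, 0.1201]
ee_rot: [-2.502, -1.898, 0.001]
wrist_force: [0.1, 0.1, -2.4]
width: 0.0295
grasp_force: 41.2
```

Run:
```python
from h import *
t,M,o=pose(); print(t,np.arctan2(M[1,0],M[0,0]),o['width'],o['clock']); snap('wrist','w5')
crop('w5',120,120,520,420,2,'w5b')
print(move([.4707,-.0278,.023],1.3023))
```

```text
[ 0.46984893 -0.02713286  0.12006249] 1.297738211970361 0.0295356381166791 12.85
[-0.0017  0.0034  0.3888 -0.0025]
```

View pics/w5b.png

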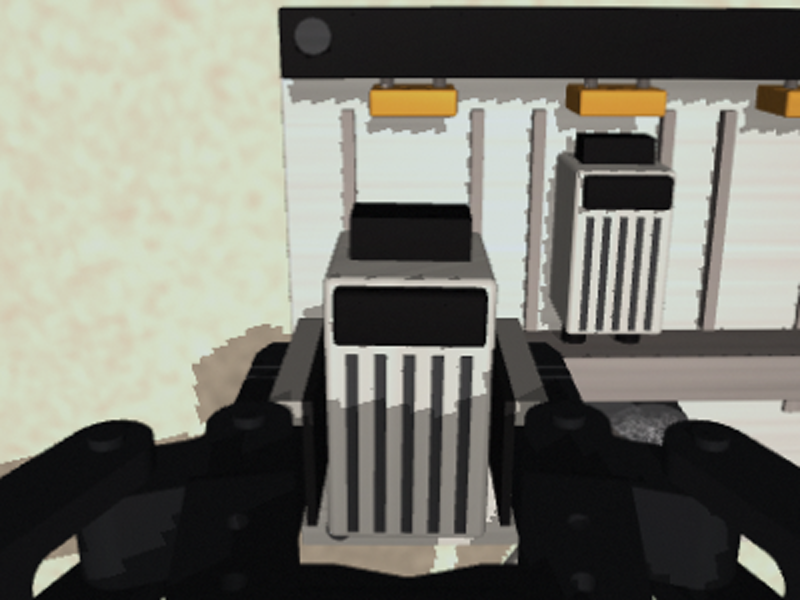

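Module B sits well in lane 1, and A is held square with its tongue forward. Placing A.

>>> {"method": "carry_out", "body": {
  "rows": [
    [-0.002,0.003,0.2,0,0,-0.002,-1],
    [-0.002,0.003,0.34,0,0,-0.002,-1],
    [-0.002,0.003,0.38,0,0,-0.002,-1],
    [-0.002,0.003,0.39,0,0,-0.002,-1],
    [-0.002,0.003,0.393,0,0,-0.002,-1],
    [-0.002,0.003,0.397,0,0,-0.002,-1],
    [-0.002,0.003,0.397,0,0,-0.002,-1]
  ]
}}

```text
clock: 13.78
tcp_pos: [0.472, -0.0284, 0.0228]
ee_rot: [2.495, 1.904, 0.003]
wrist_force: [-1.8, -0.9, 5.8]
width: 0.0291
grasp_force: 42.2
```

Run:
```python
from h import *
t,M,o=pose(); print(t,o['wrist_force'])
a=([t[0],t[1],.12],np.arctan2(M[1,0],M[0,0]))
print(move([.56,.10,.12],.692,a),move([.649,.1997,.12],.692,([.56,.10,.12],.692)))
```

```text
[ 0.47197803 -0.02844635  0.02280456] [-1.82180951 -0.8902348   5.81657021]
[0.5885 0.204  0.     0.3894] [ 0.5286 -0.0799  0.     -0.    ]
```

>>> {"method": "carry_out", "body": {
  "rows": [
    [0,0,0,0,0,0,0.08],
    [0,0,0,0,0,0,0.08],
    [0,0,0,0,0,0,0.08],
    [0,0,-0.15,0,0,0,0.08],
    [0,0,-0.392,0,0,0,0.08],
    [0,0,-0.392,0,0,0,0.08],
    [0,0,-0.392,0,0,0,0.08]
  ]
}}

```text
clock: 14.65
tcp_pos: [0.4705, -0.028, 0.1192]
ee_rot: [-2.497, -1.906, 0.0]
wrist_force: [0.2, 0.7, 0.3]
width: 0.0463
grasp_force: 0.0
```

>>> {"method": "carry_out", "body": {
  "rows": [
    [0.588,0.204,0,0,0,0.389,0.3],
    [0.588,0.204,0,0,0,0.389,0.6],
    [0.588,0.204,0,0,0,0.389,0.6],
    [0.588,0.204,0,0,0,0.389,0.6],
    [0.588,0.204,0,0,0,0.389,0.6]
  ]
}}

```text
clock: 15.28
tcp_pos: [0.5575, 0.1007, 0.117]
ee_rot: [-2.953, -1.069, 0.006]
wrist_force: [0.5, -0.1, 0.5]
width: 0.0685
grasp_force: 0.0
```

>>> {"method": "carry_out", "body": {
  "rows": [
    [0.528,-0.08,0,0,0,0,0.6],
    [0.528,-0.08,0,0,0,0,0.6],
    [0.528,-0.08,0,0,0,0,0.6],
    [0.528,-0.08,0,0,0,0,0.6],
    [0.528,-0.08,0,0,0,0,0.6]
  ]
}}

```text
clock: 15.9
tcp_pos: [0.6464, 0.1985, 0.1188]
ee_rot: [-2.955, -1.066, 0.003]
wrist_force: [0.3, -1.1, 0.4]
width: 0.0683
grasp_force: 0.0
```

Run:
```python
from h import *
t,M,o=pose(); print(t,np.arctan2(M[1,0],M[0,0]),o['width'],o['clock']); snap('wrist','w6')
for th in (140,155,185): print(auto('w6',(.649,.1997),th=th))
print('down',move([.649,.1997,.010],.692))
a=([.649,.1997,.12],.692); m=([.62,.08,.12],.95); e=([.5902,-.0607,.12],1.3023)
print(move(*m,a),move(*e,m))
```

```text
[0.64642849 0.19851259 0.11881649] 0.6921826308625912 0.06828422699458268 15.9
(array([0.661 , 0.2008, 0.032 ]), np.float64(-0.512), array([0.0806, 0.0763]))
(array([0.6493, 0.2011, 0.032 ]), np.float64(0.663), array([0.0515, 0.0292]))
(array([0.6498, 0.2012, 0.032 ]), np.float64(-2.432), array([0.0281, 0.0502]))
down [ 1.040e-02  2.200e-03  4.366e-01 -2.000e-04]
[-0.3948  0.2946  0.     -0.1642] [-0.5271  0.2304  0.     -0.2243]
```

>>> {"method": "carry_out", "body": {
  "rows": [
    [0.014,0,0.35,0,0,-0.008,0.6],
    [0.014,0,0.435,0,0,-0.008,0.6],
    [0.014,0,0.435,0,0,-0.008,0.6],
    [0.014,0,0.435,0,0,-0.008,-1],
    [0.014,0,0.435,0,0,-0.008,-1],
    [0.014,0,0.435,0,0,-0.008,-1],
    [0.014,0,0.435,0,0,-0.008,-1],
    [0.014,0,0.435,0,0,-0.008,-1]
  ]
}}

```text
clock: 16.95
tcp_pos: [0.6524, 0.2023, 0.0138]
ee_rot: [2.947, 1.085, 0.008]
wrist_force: [-0.7, -1.2, 6.3]
width: 0.029
grasp_force: 41.7
```

>>> {"method": "carry_out", "body": {
  "rows": [
    [0,0,-0.2,0,0,0,-1],
    [0,0,-0.44,0,0,0,-1],
    [0,0,-0.44,0,0,0,-1],
    [0,0,-0.44,0,0,0,-1]
  ]
}}

```text
clock: 17.45
tcp_pos: [0.65, 0.2022, 0.121]
ee_rot: [2.948, 1.085, 0.001]
wrist_force: [-1.0, 0.8, -3.2]
width: 0.029
grasp_force: 40.6
```

>>> {"method": "carry_out", "body": {
  "rows": [
    [-0.395,0.295,0,0,0,-0.156,-1],
    [-0.395,0.295,0,0,0,-0.156,-1],
    [-0.395,0.295,0,0,0,-0.156,-1],
    [-0.395,0.295,0,0,0,-0.156,-1]
  ]
}}

```text
clock: 17.95
tcp_pos: [0.622, 0.0819, 0.119]
ee_rot: [-2.793, -1.434, 0.004]
wrist_force: [-0.2, -0.6, -1.5]
width: 0.0293
grasp_force: 40.6
```

>>> {"method": "carry_out", "body": {
  "rows": [
    [-0.527,0.23,0,0,0,-0.224,-1],
    [-0.527,0.23,0,0,0,-0.224,-1],
    [-0.527,0.23,0,0,0,-0.224,-1],
    [-0.527,0.23,0,0,0,-0.224,-1],
    [-0.527,0.23,0,0,0,-0.224,-1],
    [-0.527,0.23,0,0,0,-0.224,-1],
    [-0.527,0.23,0,0,0,-0.224,-1]
  ]
}}

```text
clock: 18.82
tcp_pos: [0.5933, -0.0574, 0.1204]
ee_rot: [-2.497, -1.906, 0.0]
wrist_force: [0.7, -0.2, -2.3]
width: 0.0293
grasp_force: 40.6
```

Run:
```python
from h import *
t,M,o=pose(); print(t,np.arctan2(M[1,0],M[0,0]),o['width'],o['clock']); snap('wrist','w7')
crop('w7',120,120,520,420,2,'w7b')
print(move([.5902,-.0607,.021],1.3023))
```

```text
[ 0.59327213 -0.05743165  0.1204426 ] 1.3037950816171933 0.029311604788408777 18.825
[-0.015  -0.0085  0.3979  0.0008]
```

View pics/w7b.png

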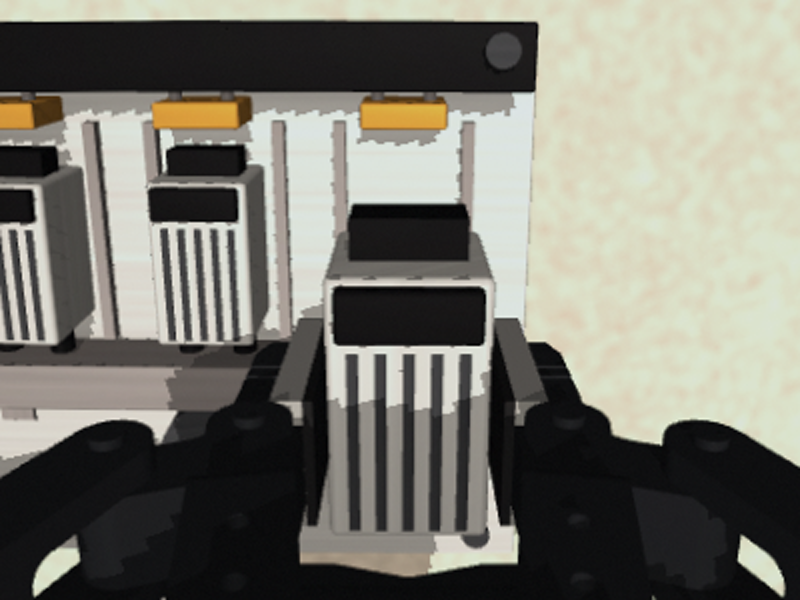

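C is held square above lane 2. Placing it, then I work out the crank.

>>> {"method": "carry_out", "body": {
  "rows": [
    [-0.015,-0.0085,0.1,0,0,0,-1],
    [-0.015,-0.0085,0.34,0,0,0,-1],
    [-0.015,-0.0085,0.38,0,0,0,-1],
    [-0.015,-0.0085,0.39,0,0,0,-1],
    [-0.015,-0.0085,0.393,0,0,0,-1],
    [-0.015,-0.0085,0.397,0,0,0,-1],
    [-0.015,-0.0085,0.397,0,0,0,-1]
  ]
}}

```text
clock: 19.75
tcp_pos: [0.5905, -0.0615, 0.0238]
ee_rot: [2.498, 1.904, 0.001]
wrist_force: [-4.3, 0.5, 10.5]
width: 0.0293
grasp_force: 42.4
```

```bash
cat >> h.py <<'E'
fx=np.array([.5305,-.0442]);yw=-.2685
RF=np.array([[np.cos(yw),-np.sin(yw)],[np.sin(yw),np.cos(yw)]])
F=lambda x,y: fx+RF@[x,y]
def toF(w): return (np.array(w)[...,:2]-fx)@RF
def H(c): return F(.055*np.cos(c-2.3),-.0765+.055*np.sin(c-2.3))
E
python3 - <<'E'
from h import *
t,M,o=pose(); print(t,o['wrist_force'],toF(t))
h=pix2w(par('scene0'),[(280+209/4,175+33/4)],.093)[0]; h2=pix2w(par('w1'),[(418/1.25,503/1.25)],.093)[0]
for q in(h,h2):
    d=toF(q)-[0,-.0765]; print(q.round(4),d.round(4),np.hypot(*d),np.arctan2(d[1],d[0])+2.3)
a=([t[0],t[1],.1425],1.3023)
print(H(.13),move([*H(.13),.1425],1.3023,a))
E
```

```text
[ 0.59048435 -0.06151689  0.02379833] [-4.30265679  0.53805659 10.47943786] [ 0.06242903 -0.00078345]
[ 0.4706 -0.1507  0.093 ] [-0.0295 -0.042 ] 0.051380285990603715 0.11661730556685068
[ 0.4769 -0.1227  0.093 ] [-0.0309 -0.0134] 0.03366746000617702 -0.43195104361951
[ 0.46824912 -0.1535209 ] [-0.4845 -0.3738  0.     -0.    ]
```

>>> {"method": "carry_out", "body": {
  "rows": [
    [0,0,0,0,0,0,0.08],
    [0,0,0,0,0,0,0.08],
    [0,0,0,0,0,0,0.08],
    [0,0,-0.15,0,0,0,0.08],
    [0,0,-0.475,0,0,0,0.08],
    [0,0,-0.475,0,0,0,0.08],
    [0,0,-0.475,0,0,0,0.3]
  ]
}}

```text
clock: 20.62
tcp_pos: [0.5913, -0.062, 0.1419]
ee_rot: [2.496, 1.902, 0.004]
wrist_force: [-0.1, 0.4, -1.3]
width: 0.0556
grasp_force: 0.0
```

>>> {"method": "carry_out", "body": {
  "rows": [
    [-0.48,-0.38,0,0,0,0,0.4],
    [-0.48,-0.38,0,0,0,0,0.4],
    [-0.48,-0.38,0,0,0,0,0.4],
    [-0.48,-0.38,0,0,0,0,0.4],
    [-0.48,-0.38,0,0,0,0,0.4],
    [-0.48,-0.38,0,0,0,0,0.4]
  ]
}}

```text
clock: 21.38
tcp_pos: [0.4673, -0.1515, 0.1396]
ee_rot: [-2.497, -1.905, -0.0]
wrist_force: [0.5, -0.4, 0.1]
width: 0.0597
grasp_force: 0.0
```

Run:
```python
from h import *
t,M,o=pose(); print(t,np.arctan2(M[1,0],M[0,0]),o['width'],o['clock'],toF(t)); snap('wrist','w8')
crop('w8',80,80,560,440,1.6667,'w8b')
print(w2pix(par('w8'),[[*H(c),.093] for c in(0,.1,.2)]).round(), move([*H(.08),.056],1.3023))
```

```text
[ 0.46726424 -0.15154045  0.13955471] 1.303222812522022 0.059732899899605854 21.375 [-0.03249416 -0.12026996]
[[317. 256.]
 [326. 262.]
 [335. 268.]] [-3.000e-04 -2.900e-03  3.347e-01  8.000e-04]
```

View pics/w8b.png

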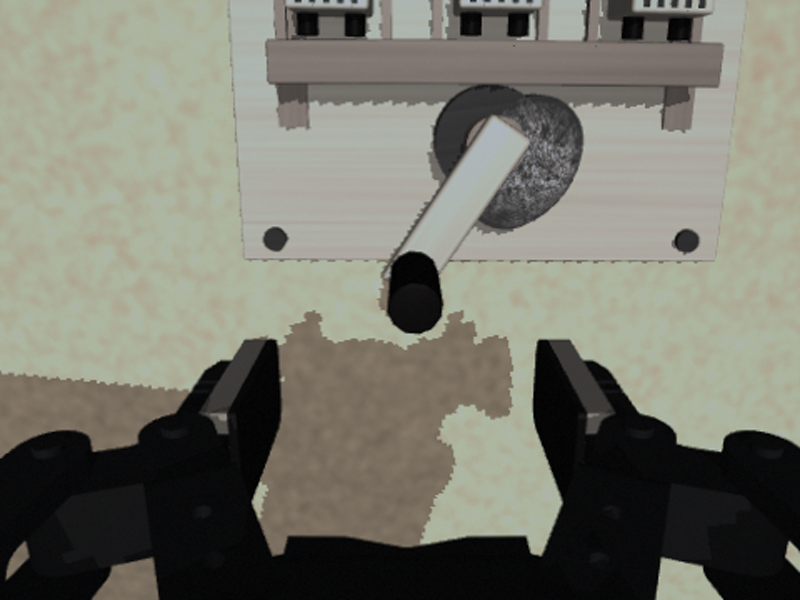

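The handle top is at crop (415,306), which gives a crank angle of about 0.12, as predicted. Modules are in all three lanes with stubs towards the pusher. Pinch the handle.

Run:
```python
from h import *
print(move([*H(.12),.056],1.3023))
cs=np.r_[np.linspace(.12,1.2,9),np.linspace(1.2,2.3,9)[1:]]
p=lambda c:np.array([np.sin(c-2.3),np.cos(c-2.3)])*.055*4
for k in range(2):
    print([ [round(float(v),3) for v in p(c)-p(cs[8*k])] for c in cs[8*k+1:8*k+9]])
cs=np.linspace(2.3,.15,17)
for k in range(2):
    print('back',[ [round(float(v),3) for v in p(c)-p(cs[8*k])] for c in cs[8*k+1:8*k+9]])
```

```text
[-0.0055  0.0042  0.3347  0.0008]
[[-0.015, 0.025], [-0.027, 0.053], [-0.035, 0.081], [-0.039, 0.111], [-0.039, 0.14], [-0.035, 0.17], [-0.027, 0.198], [-0.016, 0.226]]
[[0.016, 0.026], [0.034, 0.049], [0.056, 0.07], [0.081, 0.088], [0.108, 0.102], [0.136, 0.112], [0.166, 0.118], [0.196, 0.12]]
back [[-0.029, -0.002], [-0.058, -0.008], [-0.086, -0.018], [-0.113, -0.031], [-0.137, -0.048], [-0.159, -0.068], [-0.178, -0.09], [-0.194, -0.115]]
back [[-0.012, -0.027], [-0.021, -0.055], [-0.026, -0.084], [-0.026, -0.114], [-0.023, -0.143], [-0.016, -0.172], [-0.005, -0.199], [0.009, -0.225]]
```

>>> {"method": "carry_out", "body": {
  "rows": [
    [-0.005,0.004,0.2,0,0,0,0.4],
    [-0.005,0.004,0.335,0,0,0,0.4],
    [-0.005,0.004,0.335,0,0,0,0.2],
    [-0.005,0.004,0.335,0,0,0,-1],
    [-0.005,0.004,0.335,0,0,0,-1],
    [-0.005,0.004,0.335,0,0,0,-1],
    [-0.005,0.004,0.335,0,0,0,-1],
    [-0.005,0.004,0.335,0,0,0,-1]
  ],
  "grip_force": 40
}}

```text
clock: 22.42
tcp_pos: [0.4686, -0.1542, 0.0579]
ee_rot: [2.497, 1.902, 0.003]
wrist_force: [1.0, 0.7, 6.9]
width: 0.0167
grasp_force: 39.1
```

>>> {"method": "carry_out", "body": {
  "rows": [
    [-0.015,0.025,0,0,0,0,-1],
    [-0.027,0.053,0,0,0,0,-1],
    [-0.035,0.081,0,0,0,0,-1],
    [-0.039,0.111,0,0,0,0,-1],
    [-0.039,0.14,0,0,0,0,-1],
    [-0.035,0.17,0,0,0,0,-1],
    [-0.027,0.198,0,0,0,0,-1],
    [-0.016,0.226,0,0,0,0,-1]
  ]
}}

```text
clock: 23.42
tcp_pos: [0.5187, -0.1729, 0.0577]
ee_rot: [-2.497, -1.904, 0.005]
wrist_force: [-10.7, -2.8, 14.2]
width: 0.017
grasp_force: 40.0
```

```bash
cat > cr.py <<'E'
from h import *
t,M,o=pose(); d=toF(t)-[0,-.0765]; print(t,o['width'],o['grasp_force'],o['wrist_force'],o['clock'],'r',np.hypot(*d),'crank',np.arctan2(d[1],d[0])+2.3)
E
python3 cr.py
```

```text
[ 0.51871375 -0.17287286  0.05769292] 0.016989404530839438 39.95771884918213 [-10.6671061   -2.80947228  14.23356559] 23.425 r 0.05556905640108612 crank 1.1514166830974846
```

Tracking the circle well. Now on into the dwell.

>>> {"method": "carry_out", "body": {
  "rows": [
    [0.016,0.026,0,0,0,0,-1],
    [0.034,0.049,0,0,0,0,-1],
    [0.056,0.07,0,0,0,0,-1],
    [0.081,0.088,0,0,0,0,-1],
    [0.108,0.102,0,0,0,0,-1],
    [0.136,0.112,0,0,0,0,-1],
    [0.166,0.118,0,0,0,0,-1],
    [0.196,0.12,0,0,0,0,-1]
  ]
}}

```text
clock: 24.42
tcp_pos: [0.5625, -0.1364, 0.0579]
ee_rot: [2.495, 1.902, -0.005]
wrist_force: [-4.5, -10.4, 4.6]
width: 0.017
grasp_force: 39.3
```

>>> {"method": "carry_out", "body": {
  "rows": [
    [0,0,0,0,0,0,-1],
    [0,0,0,0,0,0,-1],
    [0,0,0,0,0,0,-1],
    [0,0,0,0,0,0,-1],
    [0,0,0,0,0,0,-1],
    [0,0,0,0,0,0,-1],
    [0,0,0,0,0,0,-1],
    [0,0,0,0,0,0,-1]
  ]
}}

```text
clock: 25.42
tcp_pos: [0.563, -0.1345, 0.0579]
ee_rot: [2.497, 1.902, -0.0]
wrist_force: [-1.3, -2.5, 7.7]
width: 0.0174
grasp_force: 39.3
```

>>> {"method": "carry_out", "body": {
  "rows": [
    [0,0,0,0,0,0,-1],
    [0,0,0,0,0,0,-1],
    [0,0,0,0,0,0,-1],
    [0,0,0,0,0,0,-1]
  ]
}}

```text
clock: 25.92
tcp_pos: [0.563, -0.1344, 0.0579]
ee_rot: [2.497, 1.902, -0.0]
wrist_force: [-2.4, -2.7, 7.1]
width: 0.017
grasp_force: 39.3
```

```bash
python3 cr.py
python3 - <<'E'
from h import *
snap('wrist','w9'); snap('scene','s9'); crop('w9',80,40,560,400,1.6667,'w9b')
E
```

```text
[ 0.56302879 -0.13443172  0.05789762] 0.016966854031839774 39.33619737625122 [-2.44279665 -2.70585124  7.0876249 ] 25.925 r 0.05533203228837841 crank 2.266210347466197
```

View pics/w9b.png

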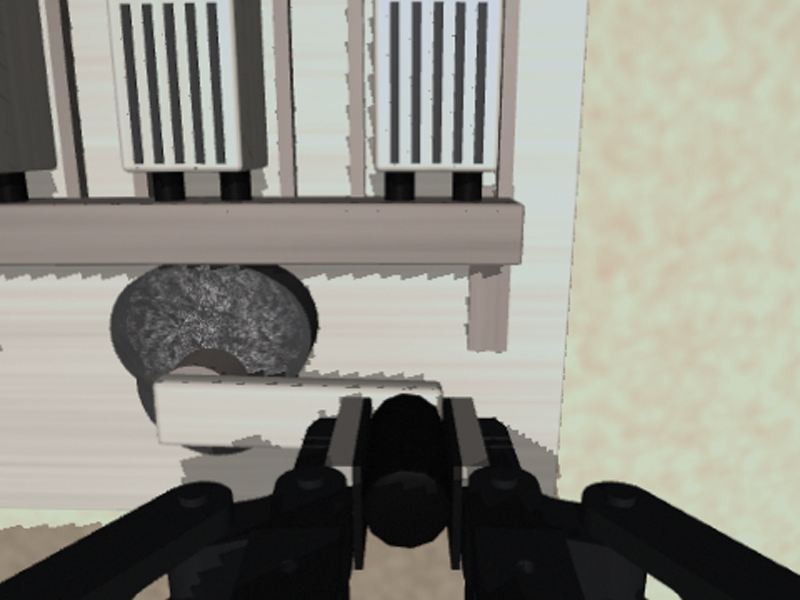

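The crank is at mid-dwell (2.27) with the pusher bearing on all the stubs, held for over 1.5 s. Wind back.

>>> {"method": "carry_out", "body": {
  "rows": [
    [-0.029,-0.002,0,0,0,0,-1],
    [-0.058,-0.008,0,0,0,0,-1],
    [-0.086,-0.018,0,0,0,0,-1],
    [-0.113,-0.031,0,0,0,0,-1],
    [-0.137,-0.048,0,0,0,0,-1],
    [-0.159,-0.068,0,0,0,0,-1],
    [-0.178,-0.09,0,0,0,0,-1],
    [-0.194,-0.115,0,0,0,0,-1]
  ]
}}

```text
clock: 27.02
tcp_pos: [0.5236, -0.1719, 0.0579]
ee_rot: [2.497, 1.902, 0.005]
wrist_force: [3.6, 4.3, 6.0]
width: 0.0168
grasp_force: 39.4
```

>>> {"method": "carry_out", "body": {
  "rows": [
    [-0.012,-0.027,0,0,0,0,-1],
    [-0.021,-0.055,0,0,0,0,-1],
    [-0.026,-0.084,0,0,0,0,-1],
    [-0.026,-0.114,0,0,0,0,-1],
    [-0.023,-0.143,0,0,0,0,-1],
    [-0.016,-0.172,0,0,0,0,-1],
    [-0.005,-0.199,0,0,0,0,-1],
    [0.009,-0.225,0,0,0,0,-1]
  ]
}}

```text
clock: 28.02
tcp_pos: [0.47, -0.1558, 0.0579]
ee_rot: [2.496, 1.901, 0.004]
wrist_force: [3.9, 1.3, 4.5]
width: 0.017
grasp_force: 39.4
```

>>> {"method": "carry_out", "body": {
  "rows": [
    [0,0,0,0,0,0,-1],
    [0,0,0,0,0,0,-1],
    [0,0,0,0,0,0,-1],
    [0,0,0,0,0,0,-1]
  ]
}}

```text
clock: 28.52
tcp_pos: [0.4697, -0.1555, 0.0578]
ee_rot: [2.497, 1.902, 0.003]
wrist_force: [1.2, 1.7, 7.5]
width: 0.017
grasp_force: 39.5
```

```bash
python3 cr.py
python3 - <<'E'
from h import *
t,M,o=pose(); a=([t[0],t[1],.1425],np.arctan2(M[1,0],M[0,0]))
# expect modules near fixture y=+4.5 (contact free at tongue 38.5 -> centre 4.5)
e=F(0,-.02); print(move([*e,.1425],1.3023,a))
E
```

```text
[ 0.46973464 -0.15552664  0.05784282] 0.016990036904301252 39.484641551971436 [1.2230977  1.74687236 7.50987182] 28.525 r 0.05521984979494282 crank 0.17511829145451863
[ 4.139e-01  1.161e-01  0.000e+00 -2.000e-04]
```

>>> {"method": "carry_out", "body": {
  "rows": [
    [0,0,0,0,0,0,0.1],
    [0,0,0,0,0,0,0.1],
    [0,0,0,0,0,0,0.1],
    [0,0,-0.2,0,0,0,0.1],
    [0,0,-0.4,0,0,0,0.1],
    [0,0,-0.57,0,0,0,0.1],
    [0,0,-0.57,0,0,0,0.1]
  ]
}}

```text
clock: 29.4
tcp_pos: [0.4703, -0.1564, 0.2024]
ee_rot: [2.493, 1.9, 0.004]
wrist_force: [1.2, -0.2, 0.2]
width: 0.0469
grasp_force: 0.0
```

>>> {"method": "carry_out", "body": {
  "rows": [
    [0.314,0.116,0,0,0,0,0.3],
    [0.314,0.116,0,0,0,0,0.3],
    [0.314,0.116,0,0,0,0,0.3],
    [0.314,0.116,0,0,0,0,0.3],
    [0.314,0.116,0,0,0,0,0.3],
    [0.314,0.116,0,0,0,0,0.3]
  ]
}}

```text
clock: 30.15
tcp_pos: [0.5168, -0.0879, 0.1988]
ee_rot: [-2.5, -1.902, 0.0]
wrist_force: [0.8, 0.8, 0.6]
width: 0.0553
grasp_force: 0.0
```

```bash
python3 cr.py
python3 - <<'E'
from h import *
snap('wrist','w10'); crop('w10',160,100,480,340,2.5,'w10b')
E
```

```text
[ 0.51680805 -0.08794061  0.19875034] 0.055337936964594256 0.0 [0.8200983  0.83961065 0.60920521] 30.15 r 0.030735893127487934 crank 3.92279871895905
```

View pics/w10b.png

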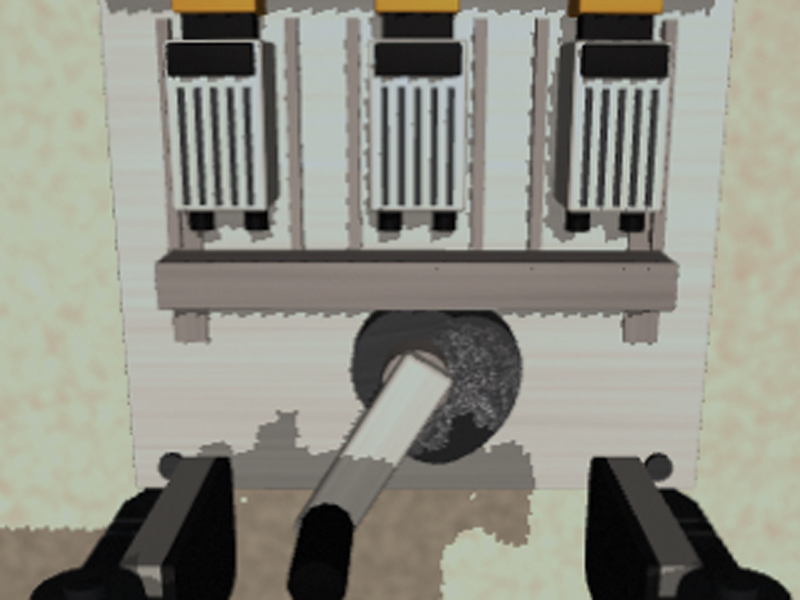

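All three modules are still in their lanes against the contacts, the pusher is back, and there was no knock. Measuring their centres.

Run:
```python
from h import *
for l in([(166,41),(260,41),(267,210),(173,210)],[(374,41),(465,41),(465,210),(374,210)],[(579,41),(671,43),(660,210),(569,210)]):
    c,y,s=fit('w10',160,100,2.5,l,.042); print(c,y,s,toF(c).round(4))
t,M,o=pose(); y0=np.arctan2(M[1,0],M[0,0]); print(y0)
print('to lane0',move([*F(-.062,.0045),.10],1.3023))
print('lane',F(-.062,.0045),F(0,.0045),F(.062,.0045))
print(o['qpos'])
```

```text
[ 0.4726 -0.0241  0.042 ] 1.295 [0.0282 0.0506 0.0294 0.0507] [-0.0612  0.004 ]
[ 0.5322 -0.0407  0.042 ] 1.304 [0.0271 0.0506 0.0283 0.0505] [0.0007 0.0038]
[ 0.591  -0.0569  0.042 ] 1.291 [0.0276 0.0502 0.0284 0.0506] [0.0617 0.0038]
1.301120958086779
to lane0 [ 0.2005 -0.2421  0.3953 -0.0008]
lane [ 0.47191525 -0.02341354] [ 0.53169378 -0.03986124] [ 0.59147232 -0.05630894]
[-3.81213730e-01  2.37337571e-01  1.64562147e+00 -9.40243832e-05
  1.25862919e+00 -1.11509484e-01]
```

Centres are at fixture y ≈ 4 mm. The wrist has just under π of travel from here, so I'll turn by 3.097 rad and accept about 2.6° of skew, which the clamp will square up. Flipping lane 0 first.

>>> {"method": "carry_out", "body": {
  "rows": [
    [0.199,-0.242,0.1,0,0,0,0.08],
    [0.199,-0.242,0.315,0,0,0,0.08],
    [0.199,-0.242,0.315,0,0,0,0.08],
    [0.199,-0.242,0.315,0,0,0,0.08],
    [0.199,-0.242,0.315,0,0,0,0.08],
    [0.199,-0.242,0.315,0,0,0,0.08]
  ]
}}

```text
clock: 30.95
tcp_pos: [0.4736, -0.0242, 0.1215]
ee_rot: [2.498, 1.901, 0.003]
wrist_force: [0.2, 0.0, 0.2]
width: 0.046
grasp_force: 0.0
```

Run:
```python
from h import *
t,M,o=pose(); print(t,toF(t).round(4),o['width'],o['qpos'][[0,5]])
print(move([*F(-.0615,.0043),.0225],1.3023))
```

```text
[ 0.47361605 -0.02419653  0.12152816] [-0.0602  0.0042] 0.04599656400825884 [-0.2868163  -0.01735997]
[ 0.0004 -0.0054  0.3961 -0.0006]
```

>>> {"method": "carry_out", "body": {
  "rows": [
    [0,-0.004,0.2,0,0,0,0.08],
    [0,-0.004,0.35,0,0,0,0.08],
    [0,-0.004,0.392,0,0,0,0.08],
    [0,-0.004,0.395,0,0,0,0.08],
    [0,-0.004,0.395,0,0,0,-1],
    [0,-0.004,0.395,0,0,0,-1],
    [0,-0.004,0.395,0,0,0,-1],
    [0,-0.004,0.395,0,0,0,-1]
  ]
}}

```text
clock: 31.95
tcp_pos: [0.4725, -0.0235, 0.0228]
ee_rot: [2.496, 1.902, 0.003]
wrist_force: [0.8, -0.6, 6.7]
width: 0.0293
grasp_force: 41.1
```

>>> {"method": "carry_out", "body": {
  "rows": [
    [0,0,-0.15,0,0,0,-1],
    [0,0,-0.39,0,0,0,-1],
    [-0.017,0,-0.39,0,0,0,-1],
    [-0.017,0,-0.39,0,0,0,-1]
  ]
}}

```text
clock: 32.45
tcp_pos: [0.4693, -0.027, 0.1186]
ee_rot: [-2.499, -1.903, 0.0]
wrist_force: [-0.7, -0.3, -2.9]
width: 0.0292
grasp_force: 40.9
```

>>> {"method": "carry_out", "body": {
  "rows": [
    [0,0,0,0,0,0.657,-1],
    [0,0,0,0,0,0.657,-1],
    [0,0,0,0,0,0.657,-1],
    [0,0,0,0,0,0.657,-1],
    [0,0,0,0,0,0.657,-1],
    [0,0,0,0,0,0.657,-1]
  ]
}}

```text
clock: 33.2
tcp_pos: [0.4682, -0.0265, 0.1166]
ee_rot: [-3.112, -0.416, 0.007]
wrist_force: [-0.2, -0.2, -1.7]
width: 0.0288
grasp_force: 40.7
```

>>> {"method": "carry_out", "body": {
  "rows": [
    [0,0,0,0,0,0.657,-1],
    [0,0,0,0,0,0.657,-1],
    [0,0,0,0,0,0.657,-1],
    [0,0,0,0,0,0.657,-1],
    [0,0,0,0,0,0.657,-1],
    [0,0,0,0,0,0.657,-1]
  ]
}}

```text
clock: 33.95
tcp_pos: [0.4682, -0.0265, 0.1166]
ee_rot: [2.914, -1.174, -0.008]
wrist_force: [-0.0, -0.6, -2.4]
width: 0.029
grasp_force: 40.7
```

>>> {"method": "carry_out", "body": {
  "rows": [
    [0,0,0,0,0,0.657,-1],
    [0,0,0,0,0,0.657,-1],
    [0,0,0,0,0,0.657,-1],
    [0,0,0,0,0,0.657,-1],
    [0,0,0,0,0,0.657,-1],
    [0,0,0,0,0,0.657,-1],
    [0,0,0,0,0,0.657,-1]
  ]
}}

```text
clock: 34.83
tcp_pos: [0.4685, -0.0266, 0.117]
ee_rot: [1.96, -2.452, -0.005]
wrist_force: [-0.1, -0.5, -2.2]
width: 0.0291
grasp_force: 40.7
```

Run:
```python
from h import *
t,M,o=pose(); print(t,toF(t).round(4),o['width'],o['qpos'][[0,5]],np.arctan2(M[1,0],M[0,0]),o['clock'])
print(move([*F(-.062,0),.0235],-1.795))
```

```text
[ 0.46846881 -0.02658794  0.11696954] [-0.0645  0.0005] 0.029109172400269355 [-0.29514636  3.0686984 ] -1.7930994964037115 34.825
[ 0.0026 -0.0098  0.3739  0.0012]
```

>>> {"method": "carry_out", "body": {
  "rows": [
    [0.003,-0.01,0.1,0,0,0,-1],
    [0.003,-0.01,0.32,0,0,0,-1],
    [0.003,-0.01,0.365,0,0,0,-1],
    [0.003,-0.01,0.371,0,0,0,-1],
    [0.003,-0.01,0.375,0,0,0,-1],
    [0.003,-0.01,0.378,0,0,0,-1],
    [0.003,-0.01,0.378,0,0,0,-1]
  ]
}}

```text
clock: 35.7
tcp_pos: [0.4728, -0.0285, 0.0252]
ee_rot: [-1.96, 2.454, -0.002]
wrist_force: [0.7, -1.1, -2.5]
width: 0.0293
grasp_force: 40.9
```

Run:
```python
from h import *
t,M,o=pose(); y=np.arctan2(M[1,0],M[0,0]); print(t,toF(t).round(4),y,o['wrist_force'])
print('lane1',move([*F(.0,.004),.12],y,([t[0],t[1],.12],y)))
```

```text
[ 0.47283767 -0.02849403  0.02521478] [-0.0598 -0.0002] -1.793715983715774 [ 0.72663081 -1.05978715 -2.53128471]
lane1 [-0.0057 -0.2396  0.     -0.    ]
```

>>> {"method": "carry_out", "body": {
  "rows": [
    [0,0.006,0.005,0,0,0,-1],
    [0,0.006,0.009,0,0,0,-1],
    [0,0.006,0.01,0,0,0,-1],
    [0,0.006,0.01,0,0,0,-1]
  ]
}}

```text
clock: 36.2
tcp_pos: [0.4707, -0.028, 0.0228]
ee_rot: [-1.961, 2.455, -0.0]
wrist_force: [-3.4, 0.2, 10.4]
width: 0.0295
grasp_force: 42.6
```

>>> {"method": "carry_out", "body": {
  "rows": [
    [0,0,0,0,0,0,0.08],
    [0,0,0,0,0,0,0.08],
    [0,0,0,0,0,0,0.08],
    [0,0,-0.15,0,0,0,0.08],
    [0,0,-0.39,0,0,0,0.08],
    [0,0,-0.39,0,0,0,0.08]
  ]
}}

```text
clock: 36.95
tcp_pos: [0.4741, -0.0289, 0.1236]
ee_rot: [-1.957, 2.451, -0.012]
wrist_force: [0.2, -0.3, 0.1]
width: 0.0464
grasp_force: 0.0
```

>>> {"method": "carry_out", "body": {
  "rows": [
    [-0.005,-0.248,0,0,0,0,0.08],
    [-0.005,-0.248,0,0,0,0,0.08],
    [-0.005,-0.248,0,0,0,0,0.08],
    [-0.005,-0.248,0,0,0,0,0.08],
    [-0.005,-0.248,0,0,0,0,0.08]
  ]
}}

```text
clock: 37.58
tcp_pos: [0.5308, -0.0403, 0.1193]
ee_rot: [1.96, -2.455, -0.0]
wrist_force: [0.3, -0.4, 0.4]
width: 0.0461
grasp_force: 0.0
```

Run:
```python
from h import *
t,M,o=pose(); y=np.arctan2(M[1,0],M[0,0]); print(t,toF(t).round(4),y,o['width'],o['qpos'][[0,5]])
print(move([*F(.0005,.004),.0225],-1.795))
```

```text
[ 0.53077538 -0.04025917  0.11933191] [-0.0008  0.0039] -1.7937997054370667 0.046147757635484773 [-0.28539572  3.07919683]
[-3.000e-04 -5.100e-03  3.873e-01  8.000e-04]
```

>>> {"method": "carry_out", "body": {
  "rows": [
    [0,-0.005,0.2,0,0,0,0.08],
    [0,-0.005,0.35,0,0,0,0.08],
    [0,-0.005,0.385,0,0,0,0.08],
    [0,-0.005,0.388,0,0,0,0.08],
    [0,-0.005,0.388,0,0,0,-1],
    [0,-0.005,0.388,0,0,0,-1],
    [0,-0.005,0.388,0,0,0,-1],
    [0,-0.005,0.388,0,0,0,-1]
  ]
}}

```text
clock: 38.58
tcp_pos: [0.5339, -0.0413, 0.024]
ee_rot: [-1.959, 2.454, -0.004]
wrist_force: [-0.4, -1.3, 6.2]
width: 0.0291
grasp_force: 41.0
```

>>> {"method": "carry_out", "body": {
  "rows": [
    [0,0,-0.15,0,0,0,-1],
    [0,0,-0.39,0,0,0,-1],
    [0.016,0,-0.39,0,0,0,-1],
    [0.016,0,-0.39,0,0,0,-1]
  ]
}}

```text
clock: 39.08
tcp_pos: [0.5312, -0.0447, 0.1196]
ee_rot: [1.96, -2.455, -0.0]
wrist_force: [-0.5, 0.7, -2.8]
width: 0.0292
grasp_force: 40.6
```

>>> {"method": "carry_out", "body": {
  "rows": [
    [0,0,0,0,0,-0.657,-1],
    [0,0,0,0,0,-0.657,-1],
    [0,0,0,0,0,-0.657,-1],
    [0,0,0,0,0,-0.657,-1],
    [0,0,0,0,0,-0.657,-1],
    [0,0,0,0,0,-0.657,-1]
  ]
}}

```text
clock: 39.83
tcp_pos: [0.5301, -0.0441, 0.1174]
ee_rot: [2.918, -1.162, -0.008]
wrist_force: [0.1, 0.5, -2.1]
width: 0.0296
grasp_force: 40.6
```

>>> {"method": "carry_out", "body": {
  "rows": [
    [0,0,0,0,0,-0.657,-1],
    [0,0,0,0,0,-0.657,-1],
    [0,0,0,0,0,-0.657,-1],
    [0,0,0,0,0,-0.657,-1],
    [0,0,0,0,0,-0.657,-1],
    [0,0,0,0,0,-0.657,-1]
  ]
}}

```text
clock: 40.58
tcp_pos: [0.5302, -0.0441, 0.1174]
ee_rot: [-3.11, -0.429, 0.007]
wrist_force: [0.5, -0.2, -2.2]
width: 0.0292
grasp_force: 40.6
```

>>> {"method": "carry_out", "body": {
  "rows": [
    [0,0,0,0,0,-0.657,-1],
    [0,0,0,0,0,-0.657,-1],
    [0,0,0,0,0,-0.657,-1],
    [0,0,0,0,0,-0.657,-1],
    [0,0,0,0,0,-0.657,-1],
    [0,0,0,0,0,-0.657,-1],
    [0,0,0,0,0,-0.657,-1]
  ]
}}

```text
clock: 41.45
tcp_pos: [0.5304, -0.0442, 0.1178]
ee_rot: [-2.497, -1.901, 0.004]
wrist_force: [0.1, 0.6, -2.8]
width: 0.029
grasp_force: 40.6
```

Run:
```python
from h import *
t,M,o=pose(); y=np.arctan2(M[1,0],M[0,0]); print(t,toF(t).round(4),y,o['width'],o['qpos'][[0,5]],o['clock'])
print(move([*F(0,0),.0225],1.3023))
```

```text
[ 0.53037631 -0.04419893  0.117785  ] [-0.0001 -0.    ] 1.3010941366374906 0.029001313517101706 [-0.29294887 -0.0233141 ] 41.45
[ 1.000e-04  5.000e-04  3.811e-01 -8.000e-04]
```

>>> {"method": "carry_out", "body": {
  "rows": [
    [0,0,0.1,0,0,0,-1],
    [0,0,0.32,0,0,0,-1],
    [0,0,0.365,0,0,0,-1],
    [0,0,0.374,0,0,0,-1],
    [0,0,0.379,0,0,0,-1],
    [0,0,0.383,0,0,0,-1],
    [0,0,0.385,0,0,0,-1],
    [0,0,0.385,0,0,0,-1]
  ]
}}

```text
clock: 42.45
tcp_pos: [0.5321, -0.0447, 0.0241]
ee_rot: [2.498, 1.903, 0.001]
wrist_force: [0.0, -0.1, -2.3]
width: 0.0292
grasp_force: 40.7
```

>>> {"method": "carry_out", "body": {
  "rows": [
    [0,-0.004,0.004,0,0,0,-1],
    [0,-0.004,0.007,0,0,0,-1],
    [0,-0.004,0.009,0,0,0,-1],
    [0,-0.004,0.009,0,0,0,-1]
  ]
}}

```text
clock: 42.95
tcp_pos: [0.5321, -0.0447, 0.0239]
ee_rot: [2.497, 1.902, 0.003]
wrist_force: [-4.0, 1.2, 16.7]
width: 0.0292
grasp_force: 43.2
```

>>> {"method": "carry_out", "body": {
  "rows": [
    [0,0,0,0,0,0,0.08],
    [0,0,0,0,0,0,0.08],
    [0,0,0,0,0,0,0.08],
    [0,0,-0.15,0,0,0,0.08],
    [0,0,-0.39,0,0,0,0.08],
    [0,0,-0.39,0,0,0,0.08]
  ]
}}

```text
clock: 43.7
tcp_pos: [0.5343, -0.0454, 0.1233]
ee_rot: [2.493, 1.899, 0.009]
wrist_force: [0.7, -0.8, 0.7]
width: 0.0459
grasp_force: 0.0
```

>>> {"method": "carry_out", "body": {
  "rows": [
    [0.017,0.244,0,0,0,0,0.08],
    [0.017,0.244,0,0,0,0,0.08],
    [0.017,0.244,0,0,0,0,0.08],
    [0.017,0.244,0,0,0,0,0.08],
    [0.017,0.244,0,0,0,0,0.08]
  ]
}}

```text
clock: 44.32
tcp_pos: [0.5901, -0.0563, 0.1188]
ee_rot: [-2.499, -1.904, 0.0]
wrist_force: [-0.3, -0.1, 0.2]
width: 0.0461
grasp_force: 0.0
```

Run:
```python
from h import *
t,M,o=pose(); y=np.arctan2(M[1,0],M[0,0]); print(t,toF(t).round(4),y,o['width'],o['qpos'][[0,5]])
print(move([*F(.0617,.004),.0225],1.3023))
```

```text
[ 0.5901072  -0.05627567  0.11883466] [0.0607 0.0042] 1.302220158491427 0.04611153293577832 [-0.28310015 -0.01452567]
[-7.000e-04  4.100e-03  3.853e-01 -1.000e-04]
```

>>> {"method": "carry_out", "body": {
  "rows": [
    [0,0.001,0.2,0,0,0,0.08],
    [0,0.001,0.35,0,0,0,0.08],
    [0,0.001,0.383,0,0,0,0.08],
    [0,0.001,0.386,0,0,0,0.08],
    [0,0.001,0.386,0,0,0,-1],
    [0,0.001,0.386,0,0,0,-1],
    [0,0.001,0.386,0,0,0,-1],
    [0,0.001,0.386,0,0,0,-1]
  ]
}}

```text
clock: 45.32
tcp_pos: [0.5924, -0.057, 0.0242]
ee_rot: [2.497, 1.902, 0.003]
wrist_force: [-0.9, -0.6, 5.9]
width: 0.0287
grasp_force: 41.0
```

>>> {"method": "carry_out", "body": {
  "rows": [
    [0,0,-0.15,0,0,0,-1],
    [0,0,-0.39,0,0,0,-1],
    [-0.016,0,-0.39,0,0,0,-1],
    [-0.016,0,-0.39,0,0,0,-1]
  ]
}}

```text
clock: 45.82
tcp_pos: [0.5895, -0.0605, 0.1197]
ee_rot: [-2.499, -1.904, 0.0]
wrist_force: [-0.7, 0.3, -2.4]
width: 0.0291
grasp_force: 40.5
```

>>> {"method": "carry_out", "body": {
  "rows": [
    [0,0,0,0,0,0.655,-1],
    [0,0,0,0,0,0.655,-1],
    [0,0,0,0,0,0.655,-1],
    [0,0,0,0,0,0.655,-1],
    [0,0,0,0,0,0.655,-1],
    [0,0,0,0,0,0.655,-1]
  ]
}}

```text
clock: 46.58
tcp_pos: [0.5884, -0.0599, 0.1173]
ee_rot: [-3.111, -0.421, 0.007]
wrist_force: [-0.1, -1.0, -2.3]
width: 0.0288
grasp_force: 40.4
```

>>> {"method": "carry_out", "body": {
  "rows": [
    [0,0,0,0,0,0.655,-1],
    [0,0,0,0,0,0.655,-1],
    [0,0,0,0,0,0.655,-1],
    [0,0,0,0,0,0.655,-1],
    [0,0,0,0,0,0.655,-1],
    [0,0,0,0,0,0.655,-1]
  ]
}}

```text
clock: 47.32
tcp_pos: [0.5884, -0.0599, 0.1173]
ee_rot: [2.917, -1.165, -0.008]
wrist_force: [-0.6, -0.5, -1.8]
width: 0.029
grasp_force: 40.4
```

>>> {"method": "carry_out", "body": {
  "rows": [
    [0,0,0,0,0,0.655,-1],
    [0,0,0,0,0,0.655,-1],
    [0,0,0,0,0,0.655,-1],
    [0,0,0,0,0,0.655,-1],
    [0,0,0,0,0,0.655,-1],
    [0,0,0,0,0,0.655,-1],
    [0,0,0,0,0,0.655,-1]
  ]
}}

```text
clock: 48.2
tcp_pos: [0.5886, -0.06, 0.1177]
ee_rot: [1.971, -2.443, -0.005]
wrist_force: [-1.2, 0.4, -2.7]
width: 0.0288
grasp_force: 40.4
```

Run:
```python
from h import *
t,M,o=pose(); y=np.arctan2(M[1,0],M[0,0]); print(t,toF(t).round(4),y,o['width'],o['qpos'][[0,5]],o['clock'])
print(move([*F(.062,0),.0235],-1.79))
```

```text
[ 0.58861021 -0.05999054  0.11769866] [0.0602 0.0002] -1.7836394383209597 0.028845219731964217 [-0.28999696  3.06440233] 48.2
[ 0.0012 -0.0071  0.3768  0.004 ]
```

>>> {"method": "carry_out", "body": {
  "rows": [
    [0.001,-0.002,0.1,0,0,0.003,-1],
    [0.001,-0.002,0.32,0,0,0.003,-1],
    [0.001,-0.002,0.365,0,0,0.003,-1],
    [0.001,-0.002,0.374,0,0,0.003,-1],
    [0.001,-0.002,0.379,0,0,0.003,-1],
    [0.001,-0.002,0.383,0,0,0.003,-1],
    [0.001,-0.002,0.387,0,0,0.003,-1],
    [0.001,-0.002,0.387,0,0,0.003,-1]
  ]
}}

```text
clock: 49.2
tcp_pos: [0.5909, -0.0608, 0.0242]
ee_rot: [-1.966, 2.449, -0.002]
wrist_force: [-2.1, 1.7, 4.9]
width: 0.0289
grasp_force: 41.8
```

>>> {"method": "carry_out", "body": {
  "rows": [
    [0,0,0,0,0,0,0.08],
    [0,0,0,0,0,0,0.08],
    [0,0,0,0,0,0,0.08],
    [0,0,-0.15,0,0,0,0.08],
    [0,0,-0.475,0,0,0,0.08],
    [0,0,-0.475,0,0,0,0.08],
    [0,0,-0.475,0,0,0,0.08]
  ]
}}

```text
clock: 50.08
tcp_pos: [0.5916, -0.0611, 0.1437]
ee_rot: [-1.965, 2.448, -0.005]
wrist_force: [0.4, -0.6, -0.2]
width: 0.0463
grasp_force: 0.0
```

Run:
```python
from h import *
# handle from w10 (crop px of its top centre ~ (315,585))
h=pix2w(par('w10'),[(160+317/2.5,100+582/2.5)],.093)[0]; d=toF(h)-[0,-.0765]; print(np.hypot(*d),np.arctan2(d[1],d[0])+2.3)
t,M,o=pose(); y0=np.arctan2(M[1,0],M[0,0]); print(t,y0)
print(move([*H(.17),.1425],y0)); 
A=np.array([[np.cos(y0),np.sin(y0)],[np.sin(y0),-np.cos(y0)]])
cs=np.linspace(.17,2.3,17)
for k in range(2):
    print([[round(float(v),3) for v in 4*A.T@(H(c)-H(cs[8*k]))] for c in cs[8*k+1:8*k+9]])
```

```text
0.05343191744346669 0.15449405951144746
[ 0.59160846 -0.06111066  0.14369326] -1.7890864169312717
[ 0.4729  0.3946  0.0048 -0.    ]
[[0.015, -0.025], [0.027, -0.052], [0.035, -0.08], [0.039, -0.109], [0.039, -0.138], [0.036, -0.167], [0.028, -0.196], [0.017, -0.223]]
[[-0.015, -0.025], [-0.032, -0.049], [-0.053, -0.069], [-0.076, -0.087], [-0.102, -0.101], [-0.129, -0.112], [-0.157, -0.12], [-0.187, -0.123]]
```

>>> {"method": "carry_out", "body": {
  "rows": [
    [0.473,0.395,0,0,0,0,0.4],
    [0.473,0.395,0,0,0,0,0.4],
    [0.473,0.395,0,0,0,0,0.4],
    [0.473,0.395,0,0,0,0,0.4],
    [0.473,0.395,0,0,0,0,0.4],
    [0.473,0.395,0,0,0,0,0.4]
  ]
}}

```text
clock: 50.82
tcp_pos: [0.469, -0.1542, 0.1413]
ee_rot: [1.968, -2.449, -0.001]
wrist_force: [0.7, -1.0, -0.2]
width: 0.0598
grasp_force: 0.0
```

```bash
python3 cr.py
python3 - <<'E'
from h import *
y0=-1.789; print(move([*H(.16),.056],y0))
E
```

```text
[ 0.46901843 -0.15415064  0.14129143] 0.05981641858611769 0.0 [ 0.66054916 -0.96189106 -0.19727265] 50.825 r 0.05482903384145588 crank 0.14783490486481554
[ 0.0021 -0.0018  0.3412  0.0007]
```

>>> {"method": "carry_out", "body": {
  "rows": [
    [0.002,0,0.2,0,0,0,0.4],
    [0.002,0,0.341,0,0,0,0.4],
    [0.002,0,0.341,0,0,0,0.2],
    [0.002,0,0.341,0,0,0,-1],
    [0.002,0,0.341,0,0,0,-1],
    [0.002,0,0.341,0,0,0,-1],
    [0.002,0,0.341,0,0,0,-1],
    [0.002,0,0.341,0,0,0,-1]
  ]
}}

```text
clock: 51.82
tcp_pos: [0.4697, -0.1559, 0.0581]
ee_rot: [-1.965, 2.449, -0.005]
wrist_force: [1.3, 2.5, 7.2]
width: 0.0163
grasp_force: 39.1
```

>>> {"method": "carry_out", "body": {
  "rows": [
    [0.015,-0.025,0,0,0,0,-1],
    [0.027,-0.052,0,0,0,0,-1],
    [0.035,-0.08,0,0,0,0,-1],
    [0.039,-0.109,0,0,0,0,-1],
    [0.039,-0.138,0,0,0,0,-1],
    [0.036,-0.167,0,0,0,0,-1],
    [0.028,-0.196,0,0,0,0,-1],
    [0.017,-0.223,0,0,0,0,-1]
  ]
}}

```text
clock: 52.82
tcp_pos: [0.52, -0.173, 0.058]
ee_rot: [1.965, -2.446, -0.0]
wrist_force: [-10.9, -5.0, 12.4]
width: 0.017
grasp_force: 39.9
```

```bash
python3 cr.py
```

```text
[ 0.52003144 -0.17296648  0.05798717] 0.017039173706697823 39.92126762866974 [-10.89450809  -4.96148061  12.42543241] 52.825 r 0.05587816481079287 crank 1.1744656346963722
```

Forces match the first pass. Now into the dwell, then release and move clear.

>>> {"method": "carry_out", "body": {
  "rows": [
    [-0.015,-0.025,0,0,0,0,-1],
    [-0.032,-0.049,0,0,0,0,-1],
    [-0.053,-0.069,0,0,0,0,-1],
    [-0.076,-0.087,0,0,0,0,-1],
    [-0.102,-0.101,0,0,0,0,-1],
    [-0.129,-0.112,0,0,0,0,-1],
    [-0.157,-0.12,0,0,0,0,-1],
    [-0.187,-0.123,0,0,0,0,-1]
  ]
}}

```text
clock: 53.82
tcp_pos: [0.5626, -0.1362, 0.0582]
ee_rot: [1.965, -2.448, 0.009]
wrist_force: [-2.4, -10.2, 4.0]
width: 0.0171
grasp_force: 39.2
```

>>> {"method": "carry_out", "body": {
  "rows": [
    [0,0,0,0,0,0,-1],
    [0,0,0,0,0,0,-1],
    [0,0,0,0,0,0,-1],
    [0,0,0,0,0,0,-1]
  ]
}}

```text
clock: 54.32
tcp_pos: [0.5631, -0.1339, 0.0582]
ee_rot: [-1.966, 2.45, -0.006]
wrist_force: [0.5, -2.1, 5.2]
width: 0.017
grasp_force: 39.2
```

```bash
python3 cr.py
```

```text
[ 0.56312681 -0.13390557  0.0581978 ] 0.01698387267060406 39.24144923686981 [ 0.49160542 -2.09609585  5.21326364] 54.325 r 0.055271520191376995 crank 2.2758262624279
```

>>> {"method": "carry_out", "body": {
  "rows": [
    [0,0,0,0,0,0,0.1],
    [0,0,0,0,0,0,0.1],
    [0,0,0,0,0,0,0.1],
    [0,0,-0.1,0,0,0,0.1],
    [0,0,-0.2,0,0,0,0.1],
    [0,0,-0.4,0,0,0,0.1],
    [0,0,-0.6,0,0,0,0.1],
    [0,0,-0.6,0,0,0,0.1]
  ]
}}

```text
clock: 55.32
tcp_pos: [0.5644, -0.1335, 0.2113]
ee_rot: [-1.964, 2.447, -0.013]
wrist_force: [0.0, 0.2, -0.9]
width: 0.047
grasp_force: 0.0
```

Run:
```python
from h import *
t,M,o=pose(); y0=np.arctan2(M[1,0],M[0,0]); print(move([*F(0,.1),.24],y0))
```

```text
[-0.7189  0.1895 -0.1149 -0.    ]
```

>>> {"method": "carry_out", "body": {
  "rows": [
    [-0.719,0.19,-0.115,0,0,0,0.1],
    [-0.719,0.19,-0.115,0,0,0,0.1],
    [-0.719,0.19,-0.115,0,0,0,0.1],
    [-0.719,0.19,-0.115,0,0,0,0.1],
    [-0.719,0.19,-0.115,0,0,0,0.1],
    [-0.719,0.19,-0.115,0,0,0,0.1]
  ]
}}

```text
clock: 56.08
tcp_pos: [0.5484, 0.0218, 0.2329]
ee_rot: [-2.001, 2.382, 0.038]
wrist_force: [0.2, -0.6, 0.8]
width: 0.0472
grasp_force: 0.0
```

Run:
```python
from h import *
snap('wrist','w11'); uv=w2pix(par('w11'),[[*F(x,y),.03] for x in(-.1,.1) for y in(-.11,.06)]); print(uv.round())
u0,v0=np.clip(uv.min(0)-10,0,None).astype(int); u1,v1=np.minimum(uv.max(0)+15,[640,480]).astype(int); s=min(800/(u1-u0),600/(v1-v0)); print(u0,v0,s)
crop('w11',u0,v0,u1,v1,s,'w11b')
```

```text
[[470. -10.]
 [433. 198.]
 [217. -38.]
 [212. 177.]]
202 0 2.830188679245283
```

View pics/w11b.png

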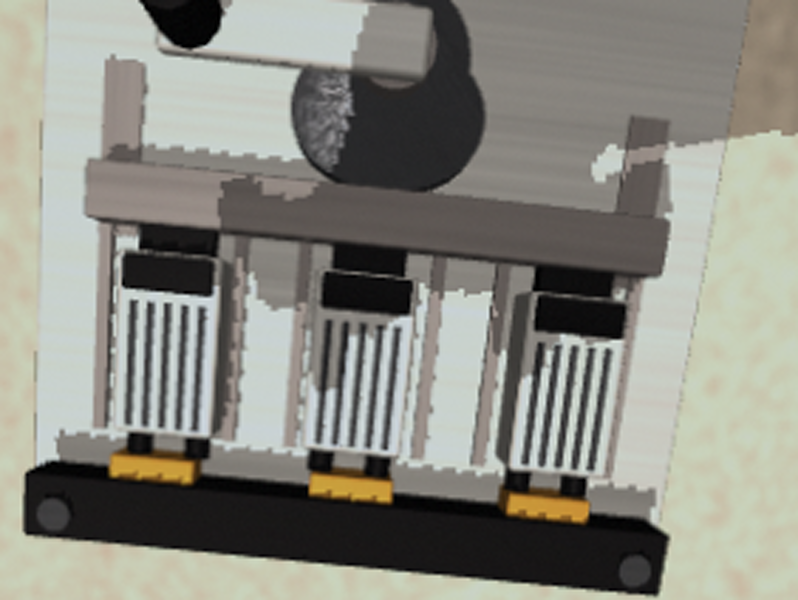

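The final state looks right: all stubs are on the brass contacts, tongues on the pusher, and the crank arm points along +x in the dwell. Ease the wrist off its limit, let it settle and hand in.

>>> {"method": "carry_out", "body": {
  "rows": [
    [0,0,-0.1,0,0,-0.2,0.1],
    [0,0,-0.1,0,0,-0.2,0.1],
    [0,0,-0.1,0,0,-0.2,0.1],
    [0,0,-0.1,0,0,-0.2,0.1],
    [0,0,-0.1,0,0,-0.2,0.1],
    [0,0,-0.1,0,0,-0.2,0.1],
    [0,0,-0.1,0,0,-0.2,0.1],
    [0,0,-0.1,0,0,-0.2,0.1]
  ]
}}

```text
clock: 57.12
tcp_pos: [0.5481, 0.022, 0.2587]
ee_rot: [-2.347, 2.034, 0.029]
wrist_force: [0.6, 0.2, -0.1]
width: 0.0469
grasp_force: 0.0
```

Run:
```python
from h import *
o=bot.get_obs(); print(o['qpos'],o['joint_velocities'].round(3),o['wrist_force']); print(bot.hand_in())
```

```text
[-0.18962688  0.23295329  1.50213291  0.04053076  1.40529511  2.80279263] [-0.002  0.001 -0.001  0.001  0.002  0.001] [ 0.62596168  0.1974161  -0.12090187]
the job is handed in; nothing more can be done
None
```

All three modules were pressed tongue-end first in the dwell, turned end for end, and left clamped stubs-on-contacts with the arm clear; the job is handed in at 57 s of the 210 s allowed, and the hand-in gave no verdict.

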